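# Load and start the gel curing bay

### The arm

A 7-joint arm with a two-finger parallel gripper is mounted at the origin on the work surface. World frame = base frame: x ahead of the robot, y to its left, z up, the work surface at z = 0. Lengths are in m, angles in rad, forces in N, time in s.
With the tool pointing down it reaches from about 0.4 to 0.85 m from the base axis. Payload 10.4 kg.
Tool frame: the origin (TCP) lies midway between the tips of the shut fingers; the grasp point (between the pads) lies 19 mm behind it; z points along the fingers, y is the direction in which the jaws open and shut (so a half turn about z gives the same grasp; the last joint's range is limited). The gripper opens to 87 mm and grips with 3 to 60 N. Pads are 19 mm wide; open, the fingers measure 117 mm over their backs; the gripper's body (75 mm by 190 mm) begins 51 mm behind the grasp point.
Start: joints at [-1.204, 0.332, -0.065, 1.46, 0.022, 1.35, -0.088], TCP at [0.237, 0.578, 0.223] pointing down, gripper open.
Joint ranges: [-2.6, 2.6], [-0.5, 2.12], [-1.47, 1.34], [0.16, 2.42], [-1.27, 4.41], [0.06, 2.06], [-2.6, 2.6]. Speed limits (rad/s): [2.22, 2.22, 2.79, 2.79, 3.14, 3.14, 3.14].

### API

Orientations are given as a unit quaternion [x, y, z, w].
In Python, from bench import r gives the robot as it stands.
- The arm moves only by the tool step_arm, never from a script. Its argument "increments" is a list of rows, each a list of 2 entries, a list of its own where there are three numbers: the shift along the tool's x, y, z in m, then the turn, a rotation vector about the tool's x, y, z in rad. A call has 1 to 5 rows; each row is the pose to reach, as a shift and turn from the pose measured when the call began, along the tool's axes at that moment; what a row does not reach only later rows make up. A row lasts 1/10 s, in which the tool goes at most 50 mm and 8.59 degrees, less where a joint would pass 70% of its speed; a pose out of reach is approached as far as the arm can. A call with a gripper value outside its range is refused whole. "hand" is the closure, from -1 (fully open) to 1 (shut), so that 0 is half open, set as the call begins (left out, the last holds). The fingers move at their own pace and stop on an object; "grip_force" is the grip in N (left out, the last holds). Time passes only in rows, so rows that repeat a pose let the fingers close. It gives the time, the measured TCP pose, the force and the opening at its end, in the units of the state.
- r.read_state(): the state, without advancing time (a new reading comes with each control period).
- r.camera(name): name is "scene" or "top"; returns a dict with "pixels" (400x640x3 uint8, blue, green, red), "camera_matrix" (3x3 intrinsics, pixels), "extrinsics" (4x4, takes a point from camera to world coordinates). Camera axes: x right, y up, looking along -z (the intrinsics and any distortion apply to the point x, -y, -z); pixel columns grow to the right and rows downward; lengths in m; the calibration is good to about 2 mm. A picture is of the moment at which its call begins. There is no depth.
- r.close_job(): hands the job in, once; it reports no verdict.
The state is a dict: "time": time; "joint_positions": joint angles; "joint_vel": joint speeds; "joint_torque": joint torques, N m; "ee_pos": TCP position; "eef_rot": TCP orientation; "ft_force": force on the tool from outside, world axes, zero at the start; "torque": the same for the moment, N m; "width": finger opening in m.
Only numpy, scipy, OpenCV 4.12 (cv2) and the standard library are available. Lean on these libraries where they do the work, as an engineer would, in place of code of your own. Each camera call takes 0.05 s, during which the arm holds its last target.

### The job

Cure all the nail-colour swatch blocks lying on the table: put each on the sill and push it through the pink sprung gate into the curing bay, never in over the walls, until the gate has swung shut behind the last one. Then turn the console's dial clockwise from off by exactly one click for each block loaded, and only then press the green start button right down and let go. Do not knock over the three polish bottles (red, blue, plum) beside the sill.

Things in the scene. Friction and masses are not known exactly. Their poses are not given: they have to be found in the camera images.
- swatch1_mid (a point): coral red nail-colour swatch block: a white plastic block 36 x 40 x 26 mm (its x, y, z) with three coral red nails flat on top, about 60 g; the point is its centre, 13 mm above its underside; z up. Three to five of the five blocks are there (None when absent); they start on the table.
- swatch2_mid (a point): teal nail-colour swatch block: a white plastic block 36 x 40 x 26 mm (its x, y, z) with three teal nails flat on top, about 60 g; the point is its centre, 13 mm above its underside; z up. Three to five of the five blocks are there (None when absent); they start on the table.
- swatch3_mid (a point): violet nail-colour swatch block: a white plastic block 36 x 40 x 26 mm (its x, y, z) with three violet nails flat on top, about 60 g; the point is its centre, 13 mm above its underside; z up. Three to five of the five blocks are there (None when absent); they start on the table.
- swatch4_mid (a point): yellow nail-colour swatch block: a white plastic block 36 x 40 x 26 mm (its x, y, z) with three yellow nails flat on top, about 60 g; the point is its centre, 13 mm above its underside; z up. Three to five of the five blocks are there (None when absent); they start on the table.
- swatch5_mid (a point): navy blue nail-colour swatch block: a white plastic block 36 x 40 x 26 mm (its x, y, z) with three navy blue nails flat on top, about 60 g; the point is its centre, 13 mm above its underside; z up. Three to five of the five blocks are there (None when absent); they start on the table.
- bay: curing bay fixed to the table. Origin on the table under the middle of the gate; +x is the direction in which blocks are pushed in, z up. Its flat floor lies 8 mm above the table, 100 mm wide, from x = -115 mm to 255 mm: first the open loading sill, then funnel, gate and bay. It holds five blocks in a row; pushing one in shoves the earlier ones on.
- bay_sill (a point): point on the floor in the middle of the loading sill, 75 mm before the gate line (axes as the bay's): put a block here. Two pink lines 54 mm apart mark the lane. The sill has no side walls; beyond bay x = -45 mm two cheeks 22 mm high funnel the lane to the gateway, 48 mm wide between posts 44 mm above the table (x = -15 to -3 mm).
- bay_in (a point): point on the floor 60 mm past the gate line. Here the bay is 57 mm wide, its walls reach 44 mm above the table, and it is open on top from the gate to bay x = 87 mm; from there an amber see-through hood (underside 62, top 68 mm above the table) covers it to its end wall at x = 249 mm.
- gate_left (a joint): left leaf (bay's +y side) of the pink sprung gate at bay x = 0: 25 mm long, 3 mm thick, 10 to 40 mm above the table, upright hinge at bay y = 26 mm; 0 shut, grows to 1.5 rad as it swings inwards (bay +x) only. A light spring (about 0.3 to 1 N at its tip) shuts it. A block whose rear face has passed bay x = 27 mm is clear of it.
- gate_right (a joint): right leaf, mirrored at bay y = -26 mm; same values.
- console: pink lamp console fixed to the table, 130 x 180 x 45 mm (its x, y, z), origin at the centre of its underside; carries the dial (37 mm to its +y) and the green start button (50 mm to its -y).
- dial_grip (a point): grip point of the dial on its upright axis, 82 mm above the table; its x runs along the black grip bar (42 mm long, 14 mm wide, 32 mm tall: from 57 to 89 mm above the table on a 44 mm disc). A white line on the bar's -x end is the pointer. Ticks are 30 degrees apart, red at zero.
- dial (a joint): dial angle, rad: 0 = off (the start), grows clockwise seen from above, a detent (click) every 30 degrees (0.524 rad), end stop just past 6 clicks. It takes about 0.08 N m to turn over a click; let go, it settles into the nearest click. It may be turned back.
- start_top (a point): centre of the top of the round green start button (28 mm across); it is pressed straight down.
- start (a joint): travel of the start button, m: 0 up, 0.006 fully down; about 5 N presses it fully, it springs back.
- polish_red: dark red nail polish bottle with black cap, a bystander: 33 mm across, 66 mm tall; origin at the centre of its underside; z up.
- polish_blue: dark blue nail polish bottle with black cap, a bystander: 33 mm across, 66 mm tall; origin at the centre of its underside; z up.
- polish_plum: plum nail polish bottle with black cap, a bystander: 33 mm across, 66 mm tall; origin at the centre of its underside; z up.

How it is judged:
By the outcome, as a careful person would: the job done as asked, in the order asked, and still so for the second after the job is handed in, with the robot touching nothing.
Of swatch3, swatch4, swatch5 only 1 to 3 are there at a start; the rules pass over those that are not, and their reading is None.
At some moment in a run one of swatch1, swatch2, swatch3, swatch4, swatch5 may be knocked a few centimetres aside while the robot is not near it.
Once in a run the grip may slacken for a moment while it holds something.
It also fails if it takes over 210 s, if anything falls off the work surface, if the arm or the gripper's body presses on something with over 40 N, if the wrist force passes 120 N, or if a joint passes its speed limit or range.

## Working session

There is one attempt and no reset: what is moved stays moved. The work goes in short steps, Python scripts to look and compute and a tool call to move; the robot and the scene stay as the last step left them, time stands still between calls to the robot, and variables do not carry over. Pictures are saved under pics/ and viewed, and the job is handed in when it is done.

Besides the shell and the picture viewer there is one more tool, called after "Call:" as name(argument=value, ...) on one line, values as JSON. step_arm: Moves the arm, as the interface text tells. Its arguments: {"type":"object","properties":{"increments":{"type":"array"},"hand":{"type":"number"},"grip_force":{"type":"number"}},"required":["increments"]}

```bash
ls; mkdir -p pics; python3 - <<'E'
from bench import r
import cv2
s=r.read_state(); print({k:s[k] for k in ('time','ee_pos','eef_rot','width','ft_force')})
for n in('scene','top'):
    c=r.camera(n); cv2.imwrite(f'pics/{n}0.png',c['pixels']); print(n,c['camera_matrix'],c['extrinsics'])
    print(c.keys())
E
```

```text
pics
{'time': 0.0, 'ee_pos': array([0.23736961, 0.57775678, 0.221759  ]), 'eef_rot': array([ 1.93647706e-01,  9.81070880e-01, -6.97656622e-04, -9.12682211e-05]), 'width': 0.08661841294025907, 'ft_force': array([-0.50538063,  0.7481134 , -0.40470296])}
scene [[364.83870359   0.         318.94756212]
 [  0.         364.83870359 196.8304324 ]
 [  0.           0.           1.        ]] [[-0.7801465  -0.42858839  0.45572298  0.95509068]
 [ 0.62559445 -0.53244278  0.57020722  0.53271757]
 [-0.00173778  0.72994293  0.68350589  0.71602544]
 [ 0.          0.          0.          1.        ]]
dict_keys(['pixels', 'camera_matrix', 'extrinsics'])
top [[516.52069688   0.         321.02937229]
 [  0.         516.52069688 193.84932675]
 [  0.           0.           1.        ]] [[ 3.10959080e-03  9.97188807e-01 -7.48653040e-02  4.43660056e-01]
 [-9.99875128e-01  1.94052801e-03 -1.56832288e-02  1.04511799e-03]
 [-1.54938619e-02  7.49047238e-02  9.97070320e-01  1.53269076e+00]
 [ 0.00000000e+00  0.00000000e+00  0.00000000e+00  1.00000000e+00]]
dict_keys(['pixels', 'camera_matrix', 'extrinsics'])
```

View pics/scene0.png

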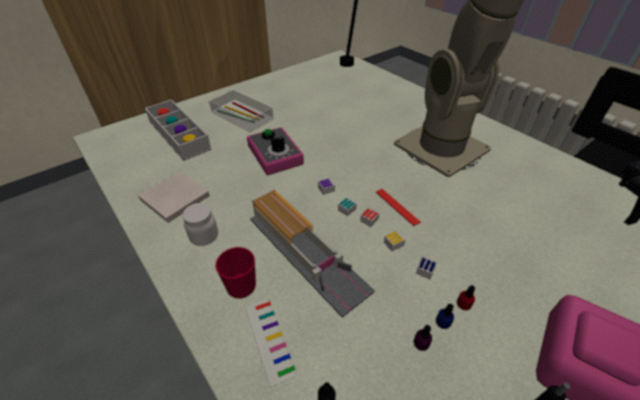

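View pics/top0.png

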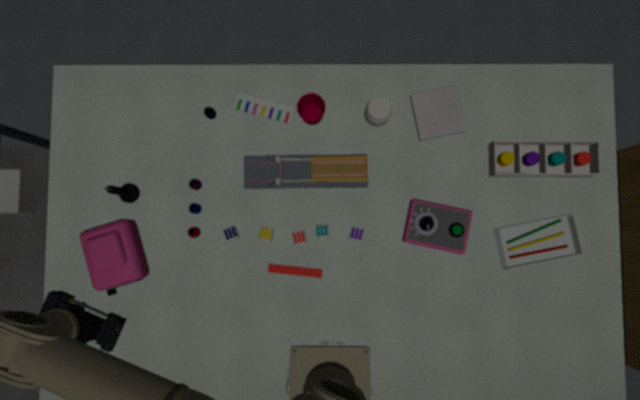

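All five blocks are present in the top view: navy (231,233), yellow (266,233), coral (299,238), teal (322,230) and violet (357,233). The bay runs along image row ~170 with its sill on the left. The bottles are at x≈195 and the console is at (438,226). I'll enlarge next.

```bash
cat > h.py <<'E'
from bench import r
import cv2, numpy as np
from scipy.spatial.transform import Rotation as R
def px2w(c,u,v,z):
    K=c['camera_matrix'];T=c['extrinsics']
    d=np.array([(u-K[0,2])/K[0,0],-(v-K[1,2])/K[1,1],-1.]); d=T[:3,:3]@d
    o=T[:3,3]; return o+d*(z-o[2])/d[2]
def w2px(c,p):
    K=c['camera_matrix'];T=c['extrinsics']
    q=T[:3,:3].T@(np.array(p)-T[:3,3]); return np.array([K[0,0]*q[0]/-q[2]+K[0,2],K[1,1]*-q[1]/-q[2]+K[1,2]])
def crop(c,u0,v0,u1,v1,k,fn,gain=1.6):
    im=c['pixels'][v0:v1,u0:u1]; im=cv2.resize(im,None,fx=k,fy=k,interpolation=cv2.INTER_CUBIC)
    im=cv2.convertScaleAbs(im,alpha=gain); 
    for u in range((u0+9)//10*10,u1,10):
        cv2.line(im,((u-u0)*k,0),((u-u0)*k,6 if u%50 else 14),(255,255,255),1)
        if u%50==0: cv2.putText(im,str(u),((u-u0)*k,26),0,.45,(255,255,255),1)
    for v in range((v0+9)//10*10,v1,10):
        cv2.line(im,(0,(v-v0)*k),(6 if v%50 else 14,(v-v0)*k),(255,255,255),1)
        if v%50==0: cv2.putText(im,str(v),(16,(v-v0)*k),0,.45,(255,255,255),1)
    cv2.imwrite('pics/'+fn,im)
def st():
    s=r.read_state(); Rm=R.from_quat(s['eef_rot']).as_matrix()
    return s,Rm
def go(p,yaw=None):
    """shift in tool axes to world point p (TCP), rotvec for tool down w/ jaw axis (tool y) at world angle yaw"""
    s,Rm=st(); d=Rm.T@(np.array(p)-s['ee_pos']); 
    print('shift',np.round(d,4),end=' ')
    if yaw is not None:
        best=None
        for k in (0,np.pi):
            y=np.array([np.cos(yaw+k),np.sin(yaw+k),0]); z=np.array([0,0,-1.]); x=np.cross(y,z)
            W=np.stack([x,y,z],1); rv=R.from_matrix(Rm.T@W).as_rotvec()
            if best is None or np.linalg.norm(rv)<np.linalg.norm(best): best=rv
        print('turn',np.round(best,4),'dist mm',np.linalg.norm(d)*1000,'deg',np.degrees(np.linalg.norm(best)))
    print('q7',np.round(s['joint_positions'],2),'t',s['time'])
E
python3 - <<'E'
from h import *
c=r.camera('top'); crop(c,215,215,375,250,5,'blk.png',1.8); crop(c,180,140,380,200,4,'bay.png',1.8); crop(c,395,190,485,260,8,'con.png',1.8)
E
```

```text
(no output)
```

View pics/blk.png

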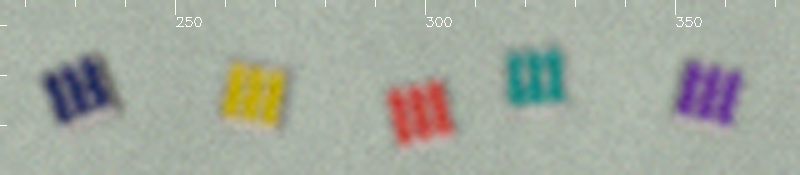

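View pics/bay.png

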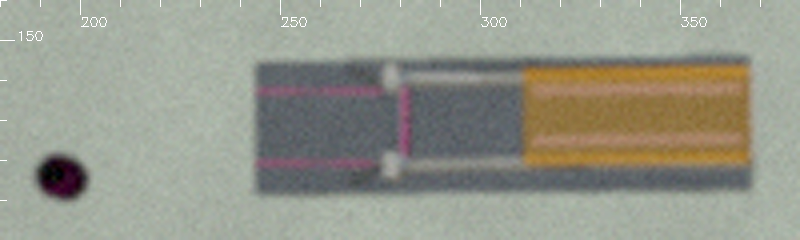

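View pics/con.png

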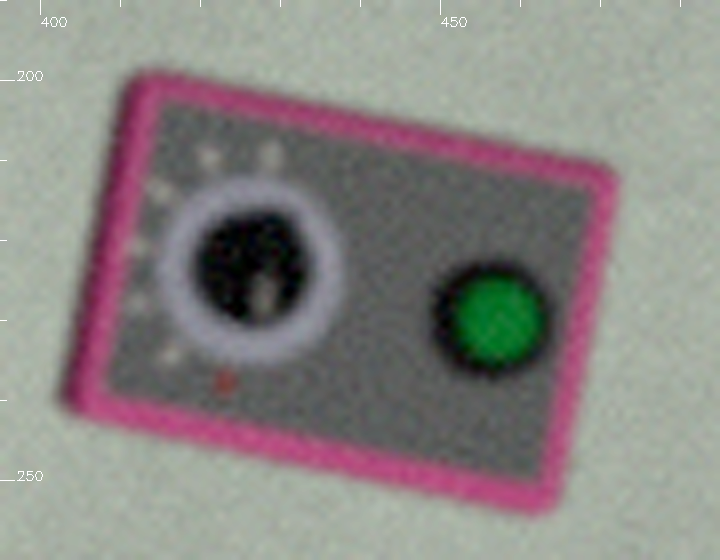

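```bash
cat >> h.py <<'E'
REF={'coral':(75,70,235),'teal':(130,130,20),'violet':(150,50,110),'yellow':(30,180,220),'navy':(95,40,40)}
def blocks(c,z=0.0265,reg=(170,205,400,262),verbose=True):
    u0,v0,u1,v1=reg
    k=6; im=cv2.resize(c['pixels'][v0:v1,u0:u1],None,fx=k,fy=k,interpolation=cv2.INTER_CUBIC)
    hsv=cv2.cvtColor(im,cv2.COLOR_BGR2HSV)
    H={'coral':[(0,8),(172,180)],'teal':[(80,98)],'violet':[(128,150)],'yellow':[(18,34)],'navy':[(108,127)]}
    out={}
    for n,rs in H.items():
        m=np.zeros(im.shape[:2],np.uint8)
        for a,b in rs: m|=cv2.inRange(hsv,(a,95,30),(b,255,255))
        m=cv2.morphologyEx(m,cv2.MORPH_CLOSE,np.ones((11,11)))
        cs,_=cv2.findContours(m,cv2.RETR_EXTERNAL,cv2.CHAIN_APPROX_NONE)
        cs=[q for q in cs if cv2.contourArea(q)>800]
        for q in cs:
            (x,y),_,_=cv2.minAreaRect(q)
            w=np.array([px2w(c,u0+(a+.5)/k-.5,v0+(b+.5)/k-.5,z)[:2] for a,b in q[:,0]],np.float32)
            rect=cv2.minAreaRect(w*1000); 
            ang=rect[2]; wh=rect[1]
            if verbose: print(n,'px',np.round((u0+x/k,v0+y/k),1),'mm',np.round(rect[0],1),'size',np.round(wh,1),'ang(w side)',round(ang,1))
            out[n]=(np.array(rect[0])/1000,wh,ang)
    return out
E
python3 - <<'E'
from h import *
c=r.camera('top'); blocks(c)
for n,u,v,z in [('sill corner UL',244,156,.008),('sill LL',244,187.5,.008),('UR',367.5,154,.008),('LR',367.5,187.5,.008),
 ('lane top',244,162.7,.008),('lane bot',244,180.8,.008),('lane top r',272,162.7,.008),('lane b r',272,180.8,.008),('postU',275,159,.044),('postL',275.5,180.5,.044),('gate top',278.7,162,.04),('gate bot',278.7,178,.04),
 ('dial disc',426.0,223.5,.057),('dialtick red',423,237.7,.045),('button',457,230,.05),('con UL',414,199,.045),('conUR',472,211,.045),('conLL',403.5,240.5,.045),('conLR',463,252.5,.045)]:
    print(n,np.round(px2w(c,u,v,z)*1000,1))
c=r.camera('scene'); crop(c,230,180,450,360,4,'s1.png',1.6)
E
```

```text
coral px [298.9 237.4] mm [430.8  89.8] size [30.8 32.9] ang(w side) 13.0
coral px [194.2 232.4] mm [444.3 395.8] size [28.6 30.7] ang(w side) 0.2
teal px [321.9 230.4] mm [451.3  23. ] size [29.5 31.4] ang(w side) 3.4
violet px [356.6 233.7] mm [442.1 -77.9] size [30.4 28. ] ang(w side) 76.1
yellow px [265.7 233.8] mm [441.  186.7] size [34.  32.2] ang(w side) 79.3
navy px [230.2 233. ] mm [443.  290.4] size [25.5 28.8] ang(w side) 22.4
navy px [196.1 209.6] mm [511.  391.8] size [21.8 30.5] ang(w side) 38.9
sill corner UL [670.9 255.3   8. ]
sill LL [576.6 253.9   8. ]
UR [ 677.2 -112.8    8. ]
LR [ 577.3 -112.4    8. ]
lane top [650.8 255.    8. ]
lane bot [596.6 254.2   8. ]
lane top r [650.9 171.4   8. ]
lane b r [596.7 170.8   8. ]
postU [656.9 158.7  44. ]
postL [594.  156.6  44. ]
gate top [648.6 148.2  40. ]
gate bot [601.7 147.8  40. ]
dial disc [ 470.5 -274.6   57. ]
dialtick red [ 430.1 -267.8   45. ]
button [ 452.3 -363.8   50. ]
con UL [ 541.  -243.2   45. ]
conUR [ 506.9 -408.8   45. ]
conLL [ 421.9 -212.    45. ]
conLR [ 388.4 -381.    45. ]
```

View pics/s1.png

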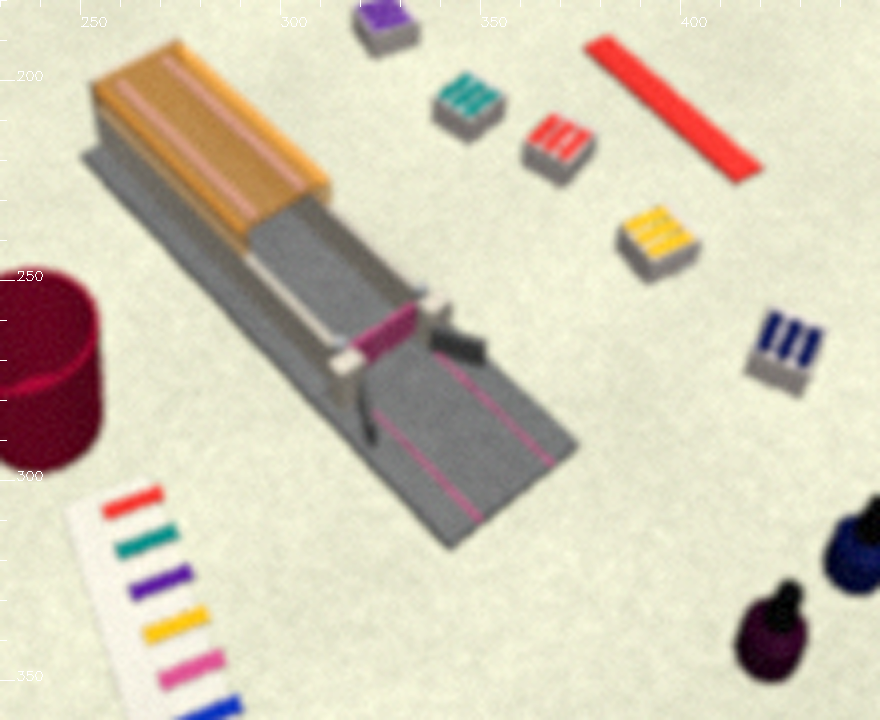

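Coral and navy also matched the red and blue bottles, at world (0.444,0.396) and (0.511,0.392). The bay's gate origin is about (0.6237, 0.1405) with +x along world -y, so the sill is at (0.6237, 0.2155). I'll take navy first.

```bash
python3 - <<'E'
from h import *
go((.443,.290,.10),np.radians(19))
E
```

```text
shift [-0.2996 -0.1882  0.1223] turn [-6.000e-04  3.000e-04  8.494e-01] dist mm 374.3183893368312 deg 48.66735838830312
q7 [-1.2   0.33 -0.06  1.46  0.02  1.35 -0.09] t 0.25
```

Call:
step_arm(increments=[[[-0.04, -0.025, 0.01], [0, 0, 0.14]], [[-0.08, -0.05, 0.02], [0, 0, 0.28]], [[-0.12, -0.075, 0.03], [0, 0, 0.42]], [[-0.16, -0.1, 0.04], [0, 0, 0.56]], [[-0.2, -0.125, 0.05], [0, 0, 0.7]]], hand=-1, grip_force=20)

```text
time: 0.75
ee_pos: [0.3758, 0.3846, 0.172]
eef_rot: [0.521, 0.854, -0.0, 0.0]
ft_force: [0.6, 0.9, -0.1]
width: 0.0872
```

```bash
python3 - <<'E'
from h import *
go((.443,.290,.10),np.radians(19))
E
```

```text
shift [-0.1149  0.0165  0.072 ] turn [-1.000e-04  1.000e-04  1.436e-01] dist mm 136.5934666085332 deg 8.228716479484591
q7 [-1.    0.17  0.13  1.77 -0.02  1.2  -0.39] t 0.75
```

Call:
step_arm(increments=[[[-0.038, 0.0055, 0.024], [0, 0, 0.07]], [[-0.076, 0.011, 0.048], [0, 0, 0.144]], [[-0.115, 0.0165, 0.072], [0, 0, 0.144]], [[-0.115, 0.0165, 0.072], [0, 0, 0.144]]])

```text
time: 1.15
ee_pos: [0.4447, 0.2833, 0.0971]
eef_rot: [0.584, 0.812, -0.003, 0.001]
ft_force: [-0.0, 0.3, 0.3]
width: 0.0866
```

```bash
python3 - <<'E'
from h import *
go((.443,.290,.008),np.radians(19))
c=r.camera('top'); crop(c,150,150,390,290,3,'t1.png',1.8)
blocks(c)
c=r.camera('scene'); crop(c,330,180,530,360,4,'s2.png',1.6)
E
```

```text
shift [0.0073 0.0009 0.0891] turn [-0.0041  0.0042 -0.0081] dist mm 89.38220224024565 deg 0.571017310800874
q7 [-0.86  0.23  0.23  1.88 -0.06  1.05 -0.28] t 1.15
coral px [298.9 237.4] mm [430.8  89.9] size [30.9 32.9] ang(w side) 13.1
teal px [322.  230.5] mm [451.1  22.8] size [28.7 32. ] ang(w side) 6.5
violet px [356.6 233.7] mm [442.2 -77.9] size [30.6 28.4] ang(w side) 76.5
yellow px [265.7 233.8] mm [441.  186.7] size [34.2 32.1] ang(w side) 79.4
```

View pics/t1.png

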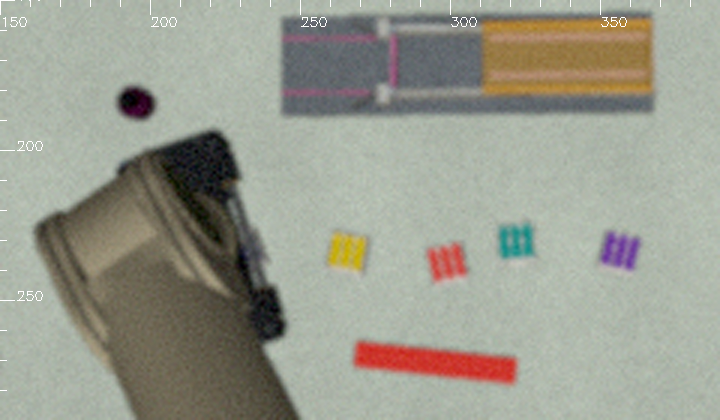

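View pics/s2.png

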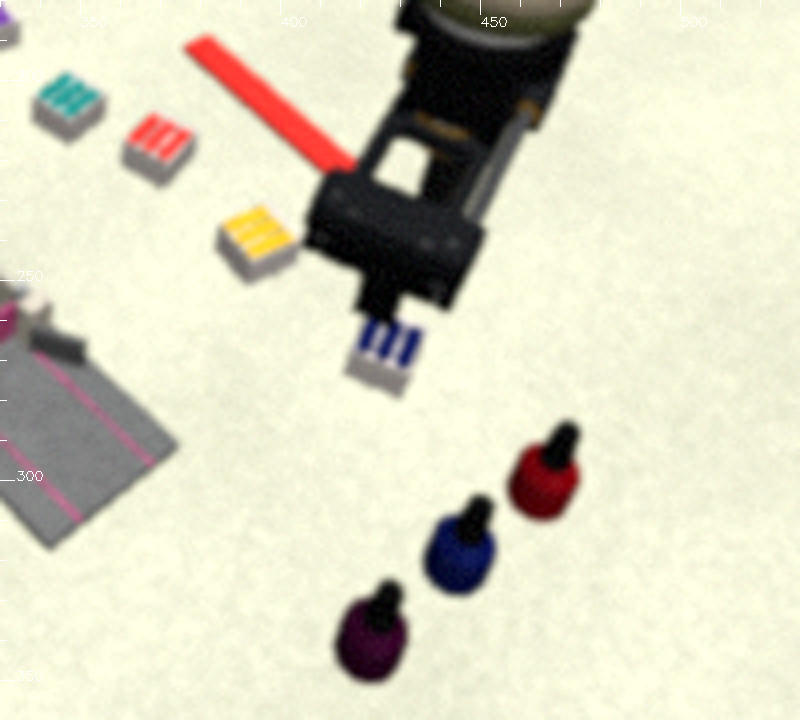

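Navy is still in place between the fingers, at scene pixel (427,266), and the bottles are clear. Going down.

Call:
step_arm(increments=[[[0.007, 0.001, 0.03], [0, 0, -0.008]], [[0.007, 0.001, 0.06], [0, 0, -0.008]], [[0.007, 0.001, 0.089], [0, 0, -0.008]], [[0.007, 0.001, 0.089], [0, 0, -0.008]]])

```text
time: 1.65
ee_pos: [0.4391, 0.296, 0.008]
eef_rot: [0.577, 0.816, -0.003, -0.001]
ft_force: [0.1, 0.1, 0.2]
width: 0.087
```

```bash
python3 - <<'E'
from h import *
go((.443,.290,.008),np.radians(19))
c=r.camera('scene'); crop(c,370,210,490,300,6,'s3.png',1.6)
print(px2w(c,427.5,266,.026))
E
```

```text
shift [-0.0069  0.0017 -0.    ] turn [-0.0061  0.002   0.0082] dist mm 7.150774430693728 deg 0.597986051217091
q7 [-0.85  0.36  0.2   1.93 -0.09  0.87 -0.26] t 1.65
[0.44614724 0.29516817 0.026     ]
```

View pics/s3.png

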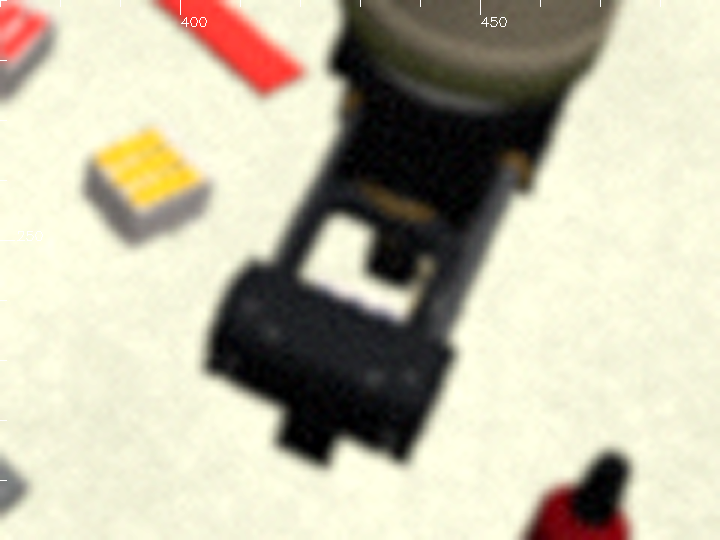

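Call:
step_arm(increments=[[[-0.003, 0, 0], [0, 0, 0]], [[-0.003, 0, 0], [0, 0, 0]], [[-0.003, 0, 0], [0, 0, 0]], [[-0.003, 0, 0], [0, 0, 0]], [[-0.003, 0, 0], [0, 0, 0]]], hand=1, grip_force=25)

```text
time: 2.2
ee_pos: [0.4416, 0.2939, 0.0105]
eef_rot: [0.578, 0.816, -0.001, -0.001]
ft_force: [-0.0, -0.6, -0.4]
width: 0.0551
```

Call:
step_arm(increments=[[[0, 0, 0], [0, 0, 0]], [[0, 0, 0], [0, 0, 0]]])

```text
time: 2.4
ee_pos: [0.4416, 0.294, 0.0107]
eef_rot: [0.578, 0.816, -0.001, -0.001]
ft_force: [0.1, 1.2, 1.4]
width: 0.0397
```

```bash
python3 - <<'E'
from h import *
go((.6237,.2155,.06),0)
E
```

```text
shift [-0.1346  0.1455 -0.0497] turn [-0.0028  0.0012  0.3393] dist mm 204.3615713567362 deg 19.440165668200258
q7 [-0.85  0.36  0.2   1.93 -0.09  0.87 -0.26] t 2.4
```

Gripped: the width is 39.7 mm, the 40 mm side. Lift and carry.

Call:
step_arm(increments=[[[0, 0, -0.03], [0, 0, 0]], [[-0.033, 0.036, -0.05], [0, 0, 0.085]], [[-0.067, 0.072, -0.05], [0, 0, 0.17]], [[-0.1, 0.108, -0.05], [0, 0, 0.255]], [[-0.1345, 0.1455, -0.05], [0, 0, 0.339]]])

```text
time: 2.9
ee_pos: [0.6236, 0.2156, 0.0605]
eef_rot: [0.708, 0.706, -0.001, -0.0]
ft_force: [0.1, 1.8, -0.4]
width: 0.0399
```

Call:
step_arm(increments=[[[0, 0, 0], [0, 0, 0]], [[0, 0, 0], [0, 0, 0]]])

```text
time: 3.1
ee_pos: [0.6241, 0.2142, 0.0597]
eef_rot: [0.709, 0.705, -0.002, -0.0]
ft_force: [-0.7, 0.5, 0.0]
width: 0.0397
```

```bash
python3 - <<'E'
from h import *
go((.6237,.2155,.02),0)
c=r.camera('scene'); crop(c,280,180,440,320,5,'s4.png',1.6)
c=r.camera('top'); crop(c,180,140,380,260,4,'t4.png',1.6); print(blocks(c,reg=(200,205,400,262)).keys())
E
```

```text
shift [ 0.0014 -0.0003  0.0397] turn [-0.0028  0.0025 -0.0046] dist mm 39.73896200030082 deg 0.33953158682265455
q7 [-0.65  0.55  0.33  1.55 -0.19  1.08 -0.27] t 3.1
coral px [299.  237.4] mm [430.8  89.8] size [30.9 32.8] ang(w side) 13.1
teal px [322.  230.4] mm [451.2  22.9] size [28.9 31.6] ang(w side) 4.9
violet px [356.6 233.6] mm [442.2 -77.8] size [30.8 28.1] ang(w side) 76.1
dict_keys(['coral', 'teal', 'violet'])
```

View pics/s4.png

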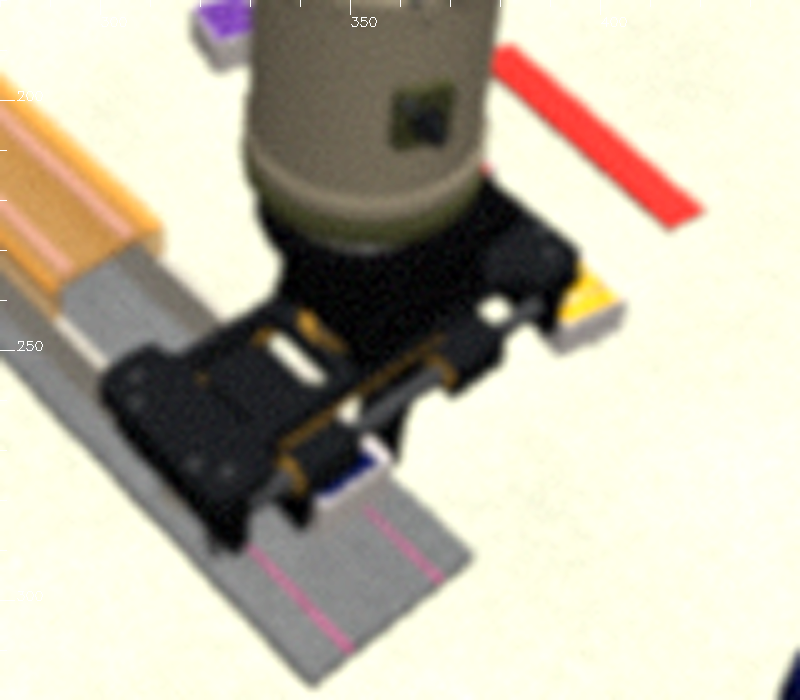

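View pics/t4.png

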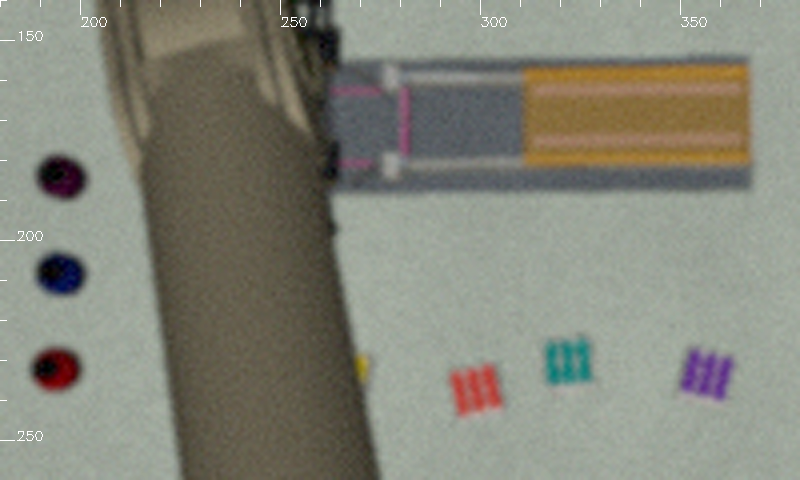

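Navy is held over the sill; the lane lines show at either side of it. Lowering and releasing.

Call:
step_arm(increments=[[[0.0015, 0, 0.02], [0, 0, -0.004]], [[0.0015, 0, 0.035], [0, 0, -0.004]], [[0.0015, 0, 0.041], [0, 0, -0.004]], [[0.0015, 0, 0.041], [0, 0, -0.004]]])

```text
time: 3.6
ee_pos: [0.6212, 0.2188, 0.0188]
eef_rot: [0.706, 0.709, -0.002, -0.001]
ft_force: [0.1, -0.1, -0.5]
width: 0.0398
```

Call:
step_arm(increments=[[[0, 0, 0], [0, 0, 0]], [[0, 0, 0], [0, 0, 0]], [[0, 0, 0], [0, 0, 0]], [[0, 0, -0.025], [0, 0, 0]], [[0, 0, -0.045], [0, 0, 0]]], hand=-0.3)

```text
time: 4.1
ee_pos: [0.6214, 0.2187, 0.0645]
eef_rot: [0.706, 0.709, -0.002, -0.001]
ft_force: [0.8, 0.2, 1.1]
width: 0.0561
```

```bash
python3 - <<'E'
from h import *
go((.6237,.2555,.065),0)
c=r.camera('scene'); crop(c,280,180,440,320,5,'s5.png',1.6)
E
```

```text
shift [ 0.0368  0.0025 -0.0006] turn [-0.0053  0.0011  0.0042] dist mm 36.91130515251488 deg 0.3921666117539702
q7 [-0.65  0.54  0.33  1.55 -0.19  1.09 -0.27] t 4.1
```

View pics/s5.png

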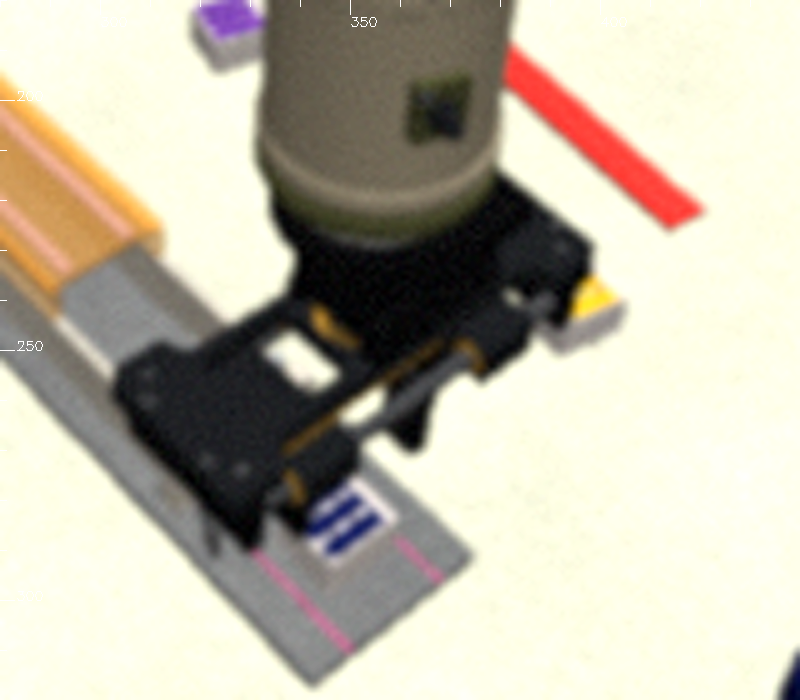

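Navy sits squarely in the lane. Next I close the fingers, move behind it, lower and push.

Call:
step_arm(increments=[[[0.02, 0.002, 0], [-0.005, 0, 0.004]], [[0.039, 0.002, 0], [-0.005, 0, 0.004]], [[0.039, 0.002, 0.0], [-0.005, 0, 0.004]], [[0.039, 0.002, 0.03], [-0.005, 0, 0.004]], [[0.039, 0.002, 0.046], [-0.005, 0, 0.004]]], hand=1)

```text
time: 4.65
ee_pos: [0.6239, 0.258, 0.02]
eef_rot: [0.707, 0.707, 0.001, 0.001]
ft_force: [0.2, -0.4, -1.1]
width: 0.0245
```

```bash
python3 - <<'E'
from h import *
go((.6237,.103,.018),0)
print(st()[0]['width'])
E
```

```text
shift [-0.155  -0.0003  0.002 ] turn [0.002  0.0003 0.0007] dist mm 154.97515395204195 deg 0.12023573591264106
q7 [-0.68  0.62  0.31  1.53 -0.21  1.02 -0.32] t 4.65
0.024483333898926596
```

Call:
step_arm(increments=[[[0, 0, 0.001], [0, 0, 0]], [[-0.012, 0, 0.001], [0, 0, 0]], [[-0.03, 0, 0.001], [0, 0, 0]], [[-0.05, 0, 0.001], [0, 0, 0]], [[-0.07, 0, 0.001], [0, 0, 0]]])

```text
time: 5.15
ee_pos: [0.6248, 0.1864, 0.0203]
eef_rot: [0.707, 0.707, 0.002, 0.001]
ft_force: [0.2, 10.1, 0.5]
width: 0.0002
```

```bash
python3 - <<'E'
from h import *
go((.6237,.103,.018),0)
c=r.camera('scene'); crop(c,260,180,420,320,5,'s6.png',1.6)
c=r.camera('top'); crop(c,220,140,380,260,5,'t6.png',1.6)
E
```

```text
shift [-0.0835 -0.0011  0.0021] turn [ 0.004  -0.0016 -0.0005] dist mm 83.48463591870032 deg 0.2497334186816661
q7 [-0.6   0.58  0.32  1.6  -0.21  0.99 -0.21] t 5.15
```

View pics/s6.png

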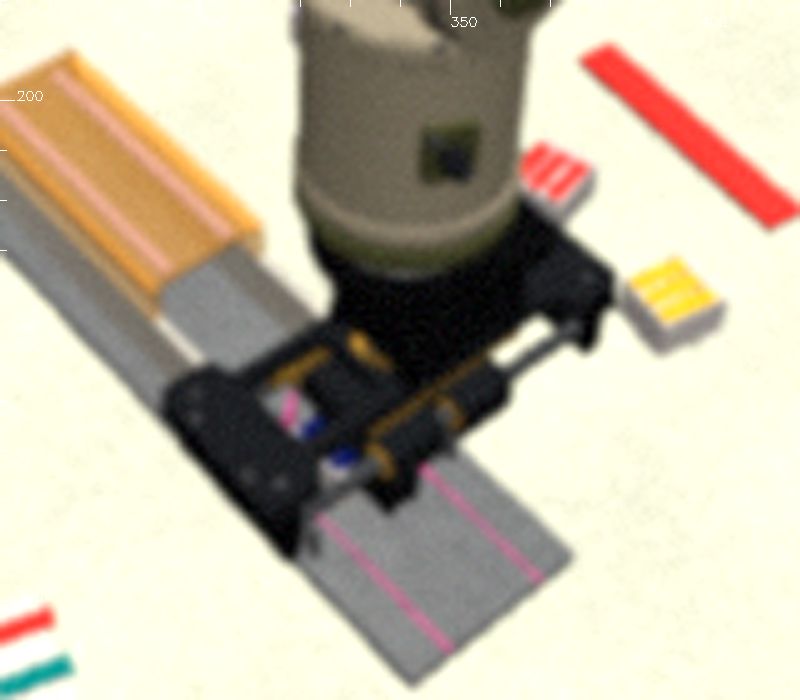

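View pics/t6.png

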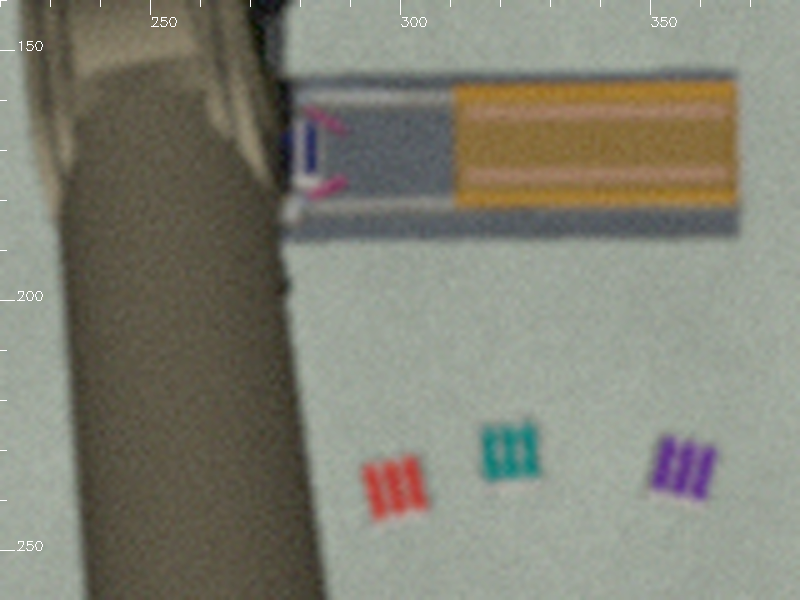

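The gate is opening around navy at top-view (281,168). Continuing, keeping an eye on the 10 N force.

Call:
step_arm(increments=[[[-0.017, -0.001, 0.001], [0, 0, 0]], [[-0.034, -0.001, 0.001], [0, 0, 0]], [[-0.051, -0.001, 0.001], [0, 0, 0]], [[-0.068, -0.001, 0.001], [0, 0, 0]], [[-0.084, -0.001, 0.001], [0, 0, 0]]])

```text
time: 5.75
ee_pos: [0.6235, 0.0974, 0.0191]
eef_rot: [0.709, 0.705, 0.001, 0.002]
ft_force: [-0.9, 0.4, 0.1]
width: 0.0008
```

```bash
python3 - <<'E'
from h import *
go((.6237,.103,.018),0)
c=r.camera('top'); crop(c,220,140,380,260,5,'t7.png',1.6)
c=r.camera('scene'); crop(c,260,180,420,320,5,'s7.png',1.6)
E
```

```text
shift [0.0056 0.0001 0.0011] turn [ 0.0033  0.0015 -0.0048] dist mm 5.71771816036297 deg 0.34473341292012355
q7 [-0.49  0.54  0.34  1.66 -0.21  0.97 -0.08] t 5.75
```

View pics/t7.png

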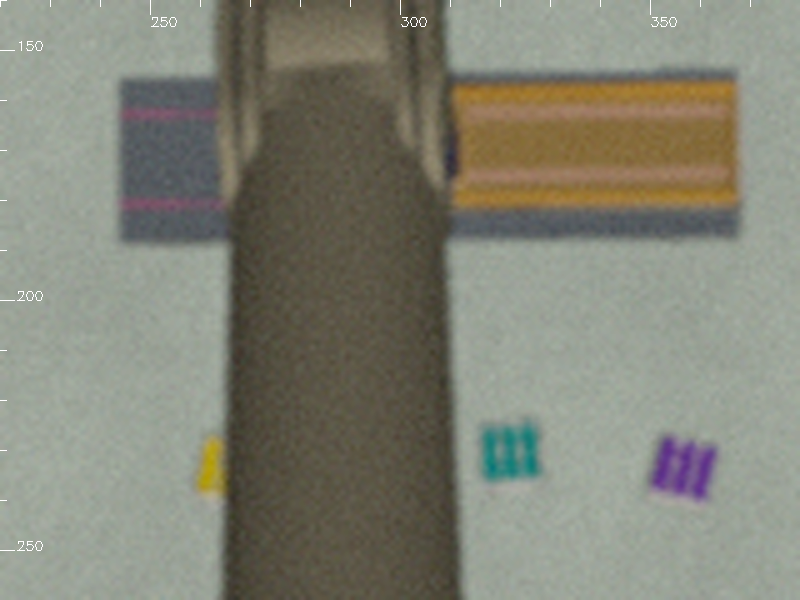

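View pics/s7.png

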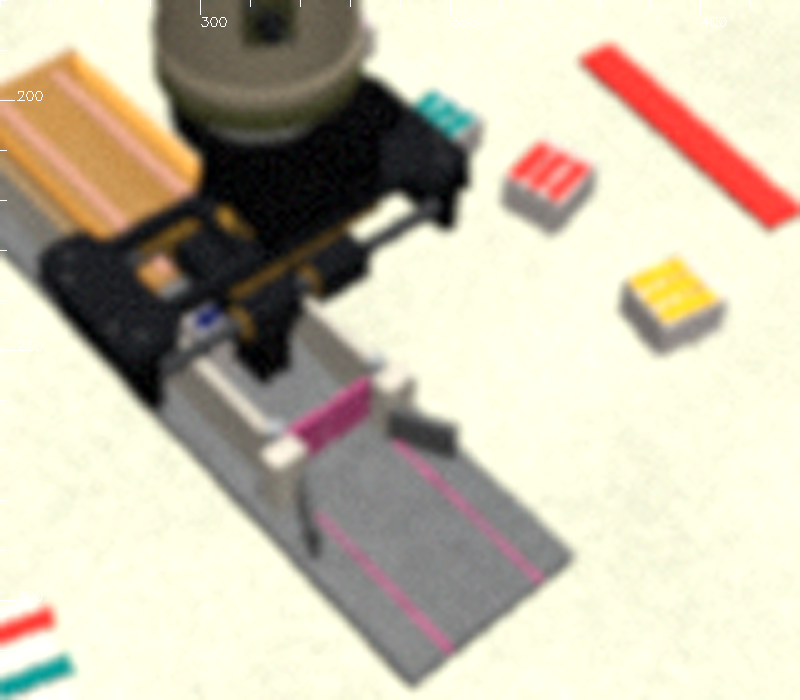

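Navy is inside and the gate has shut behind it (scene 327,262). Lift, then yellow.

Call:
step_arm(increments=[[[0.0, 0, -0.04], [0, 0, 0]], [[0, 0, -0.08], [0, 0, 0]], [[0.028, -0.03, -0.09], [0, 0, 0.05]], [[0.056, -0.07, -0.09], [0, 0, 0.1]], [[0.08, -0.11, -0.09], [0, 0, 0.15]]], hand=-1)

```text
time: 6.35
ee_pos: [0.5128, 0.178, 0.1088]
eef_rot: [0.761, 0.648, 0.001, 0.002]
ft_force: [-0.3, 1.7, -0.4]
width: 0.0324
```

```bash
python3 - <<'E'
from h import *
c=r.camera('top'); blocks(c); crop(c,180,140,380,260,4,'t8.png',1.6)
c=r.camera('scene');crop(c,240,180,440,320,4,'s8.png',1.6)
go((.441,.187,.06),np.radians(-9))
E
```

```text
coral px [299.  237.4] mm [430.9  89.8] size [31.4 32.8] ang(w side) 13.9
coral px [194.2 232.5] mm [444.1 395.7] size [28.1 30.8] ang(w side) 0.2
teal px [321.9 230.5] mm [451.  23.] size [29.2 31.7] ang(w side) 5.2
violet px [356.7 233.7] mm [442.2 -78. ] size [30.5 28.6] ang(w side) 75.9
navy px [196.2 209.6] mm [511.  391.5] size [21.9 30.5] ang(w side) 41.8
shift [-0.0046 -0.0681  0.048 ] turn [0.     0.0013 0.0046] dist mm 83.45790355707085 deg 0.2735082632766768
q7 [-0.74  0.25  0.36  1.84 -0.1   1.07 -0.5 ] t 6.45
```

View pics/t8.png

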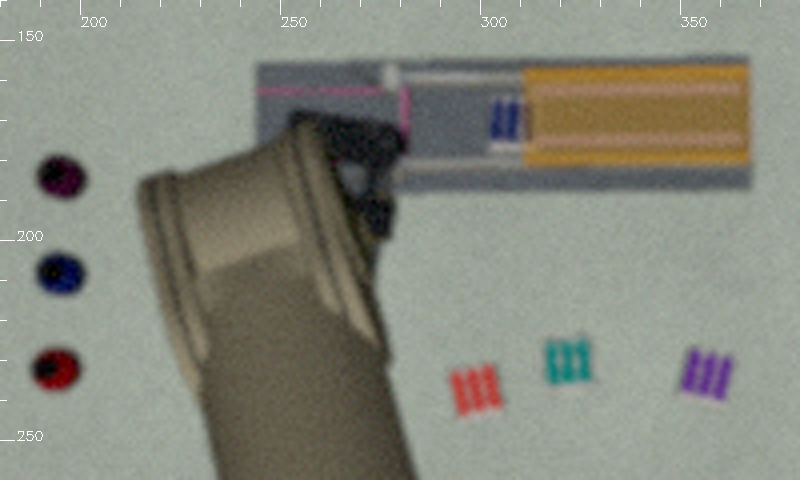

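View pics/s8.png

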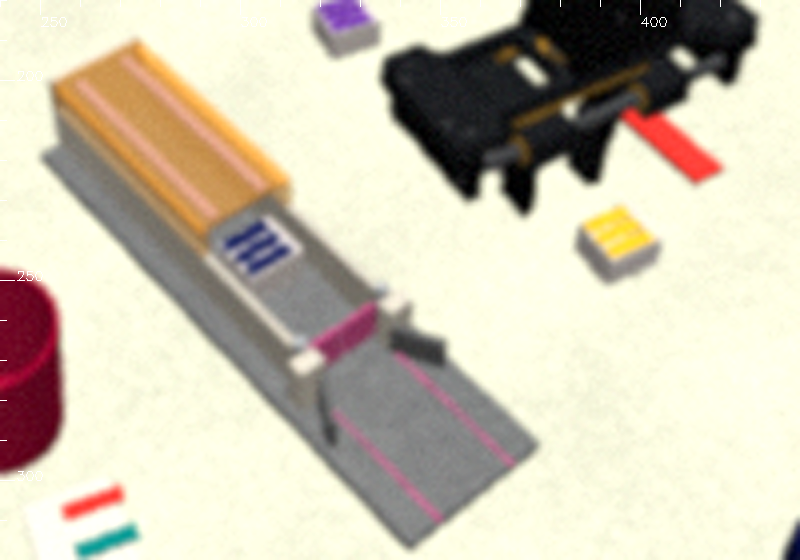

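Navy rests at the hood edge, the gate is shut and yellow hasn't moved (scene 395,237).

Call:
step_arm(increments=[[[-0.003, -0.035, 0.02], [0, 0, 0]], [[-0.0046, -0.068, 0.035], [0, 0, 0]], [[-0.0046, -0.068, 0.045], [0, 0, 0]], [[-0.0046, -0.068, 0.048], [0, 0, 0]], [[-0.0046, -0.068, 0.048], [0, 0, 0]]])

```text
time: 6.95
ee_pos: [0.442, 0.1868, 0.0601]
eef_rot: [0.759, 0.651, -0.0, 0.001]
ft_force: [0.5, 0.1, -0.4]
width: 0.0803
```

```bash
python3 - <<'E'
from h import *
c=r.camera('scene');crop(c,340,200,460,290,6,'s9.png',1.6)
go((.441,.187,.01),np.radians(-9)); print(st()[0]['width'])
E
```

```text
shift [-0.     -0.0014  0.0505] turn [0.001  0.0012 0.0039] dist mm 50.47270231505338 deg 0.2375648881198691
q7 [-0.8   0.18  0.33  2.03 -0.07  0.94 -0.59] t 7.0
0.08279398215717301
```

View pics/s9.png

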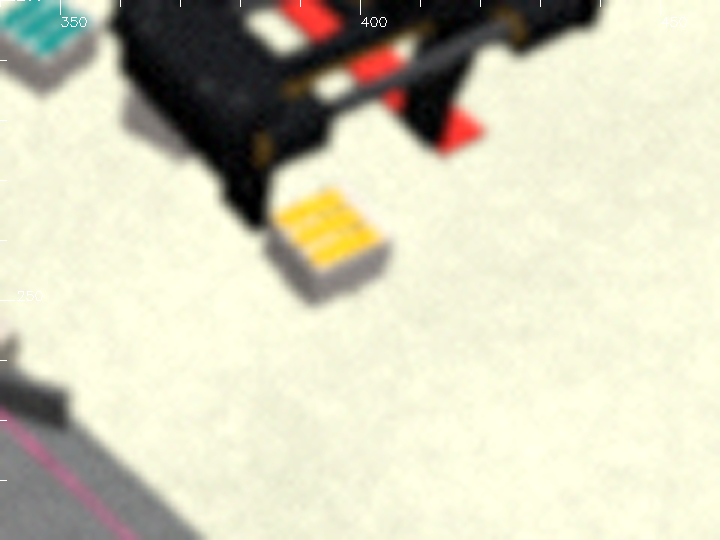

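Call:
step_arm(increments=[[[0, -0.0015, 0.02], [0, 0, 0.004]], [[0, -0.0015, 0.04], [0, 0, 0.004]], [[0, -0.0015, 0.0505], [0, 0, 0.004]], [[0, -0.0015, 0.0505], [0, 0, 0.004]]])

```text
time: 7.4
ee_pos: [0.4408, 0.1864, 0.0092]
eef_rot: [0.761, 0.649, -0.001, 0.001]
ft_force: [0.1, 0.4, 0.7]
width: 0.0869
```

Call:
step_arm(increments=[[[0, 0, 0], [0, 0, 0]], [[0, 0, 0], [0, 0, 0]], [[0, 0, 0], [0, 0, 0]], [[0, 0, 0], [0, 0, 0]], [[0, 0, 0], [0, 0, 0]]], hand=1)

```text
time: 7.9
ee_pos: [0.4409, 0.1866, 0.0094]
eef_rot: [0.761, 0.649, -0.001, 0.001]
ft_force: [-0.5, -1.1, -0.2]
width: 0.055
```

Call:
step_arm(increments=[[[0, 0, 0], [0, 0, 0]], [[0, 0, 0], [0, 0, 0]], [[0, 0, -0.02], [0, 0, 0]], [[0, 0, -0.05], [0, 0, 0]]])

```text
time: 8.3
ee_pos: [0.4397, 0.1859, 0.0587]
eef_rot: [0.761, 0.649, -0.003, 0.001]
ft_force: [1.1, 0.6, -1.4]
width: 0.0398
```

```bash
python3 - <<'E'
from h import *
go((.6237,.2155,.06),0)
c=r.camera('scene');crop(c,340,200,460,290,6,'s10.png',1.6)
E
```

```text
shift [ 0.0582  0.1771 -0.0021] turn [-0.0028  0.0049 -0.1578] dist mm 186.40180018500493 deg 9.048291883601657
q7 [-0.81  0.18  0.34  2.04 -0.07  0.94 -0.59] t 8.3
```

View pics/s10.png

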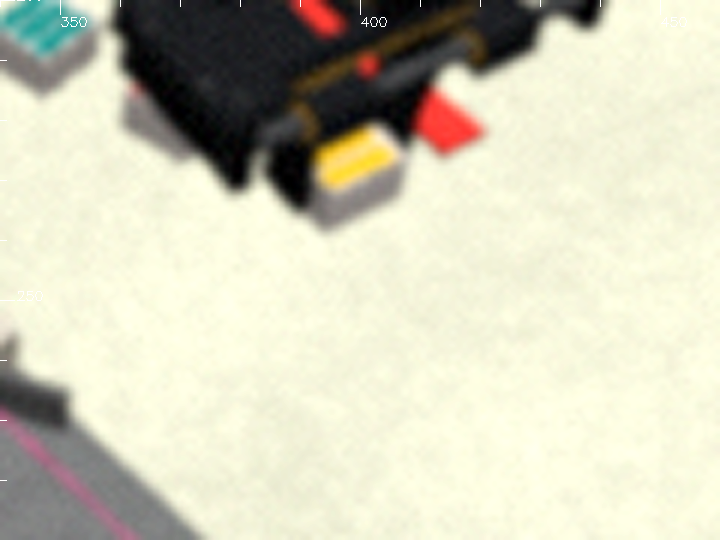

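Call:
step_arm(increments=[[[0.012, 0.036, -0.002], [0, 0, -0.03]], [[0.024, 0.074, -0.002], [0, 0, -0.06]], [[0.037, 0.112, -0.002], [0, 0, -0.1]], [[0.049, 0.15, -0.002], [0, 0, -0.13]], [[0.058, 0.177, -0.002], [0, 0, -0.158]]])

```text
time: 8.85
ee_pos: [0.6286, 0.2167, 0.066]
eef_rot: [0.707, 0.707, 0.001, 0.001]
ft_force: [-0.6, 0.2, -1.1]
width: 0.04
```

Call:
step_arm(increments=[[[0, 0, 0], [0, 0, 0]], [[0, 0, 0], [0, 0, 0]]])

```text
time: 9.05
ee_pos: [0.6285, 0.2163, 0.0651]
eef_rot: [0.707, 0.707, 0.0, 0.001]
ft_force: [-0.7, 0.4, -0.6]
width: 0.04
```

```bash
python3 - <<'E'
from h import *
go((.6237,.2155,.0185),0)
E
```

```text
shift [-0.0007 -0.0049  0.0466] turn [ 0.0023  0.0015 -0.    ] dist mm 46.81782306188212 deg 0.15892239235851993
q7 [-0.64  0.55  0.33  1.53 -0.19  1.09 -0.27] t 9.05
```

Call:
step_arm(increments=[[[-0.0007, -0.005, 0.02], [0, 0, 0]], [[-0.0007, -0.005, 0.038], [0, 0, 0]], [[-0.0007, -0.005, 0.046], [0, 0, 0]], [[-0.0007, -0.005, 0.046], [0, 0, 0]]])

```text
time: 9.45
ee_pos: [0.6223, 0.2155, 0.0185]
eef_rot: [0.707, 0.707, -0.0, 0.001]
ft_force: [0.6, -0.8, 0.1]
width: 0.0402
```

Call:
step_arm(increments=[[[0, 0, 0], [0, 0, 0]], [[0, 0, 0], [0, 0, 0]], [[0, 0, 0], [0, 0, 0]], [[0, 0, -0.025], [0, 0, 0]], [[0, 0, -0.045], [0, 0, 0]]], hand=-0.3)

```text
time: 9.95
ee_pos: [0.6223, 0.2156, 0.0644]
eef_rot: [0.707, 0.707, -0.0, 0.001]
ft_force: [0.6, -0.3, -0.2]
width: 0.0563
```

```bash
python3 - <<'E'
from h import *
go((.6237,.258,.065),0)
c=r.camera('scene'); crop(c,280,180,440,320,5,'s11.png',1.6)
E
```

```text
shift [ 0.0424  0.0014 -0.0006] turn [0.0007 0.0019 0.0001] dist mm 42.444620677720295 deg 0.11873826813115103
q7 [-0.65  0.54  0.33  1.55 -0.19  1.08 -0.27] t 9.95
```

View pics/s11.png

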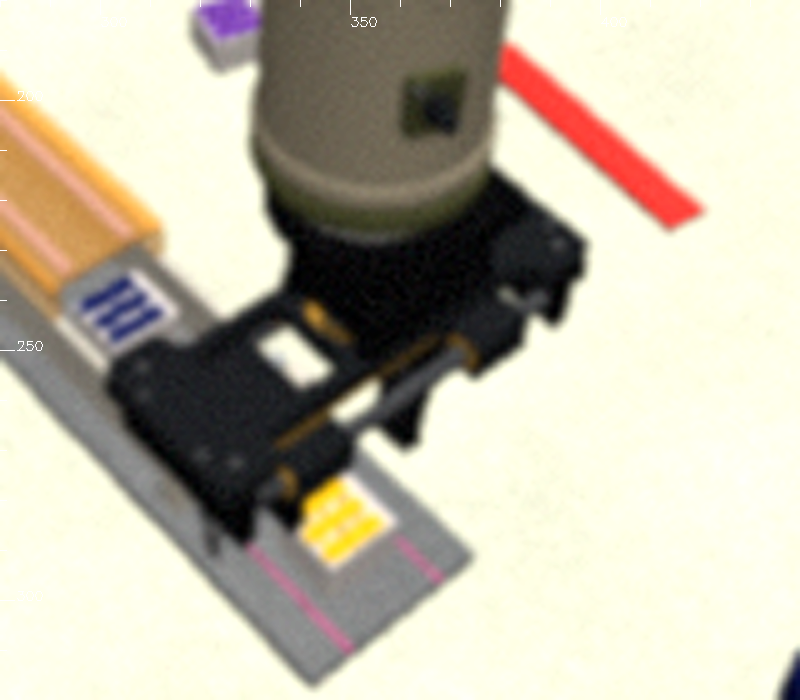

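Yellow is square in the lane. Same push routine.

Call:
step_arm(increments=[[[0.022, 0.0015, 0], [0, 0, 0]], [[0.043, 0.0015, 0], [0, 0, 0]], [[0.043, 0.0015, 0.0], [0, 0, 0]], [[0.043, 0.0015, 0.03], [0, 0, 0]], [[0.043, 0.0015, 0.046], [0, 0, 0]]], hand=1)

```text
time: 10.5
ee_pos: [0.6248, 0.2594, 0.0201]
eef_rot: [0.707, 0.707, 0.001, 0.001]
ft_force: [0.3, 0.7, -1.2]
width: 0.0244
```

Call:
step_arm(increments=[[[0, 0, 0], [0, 0, 0]], [[-0.012, 0, 0], [0, 0, 0]], [[-0.03, 0, 0], [0, 0, 0]], [[-0.05, 0, 0], [0, 0, 0]], [[-0.07, 0, 0], [0, 0, 0]]])

```text
time: 11.0
ee_pos: [0.6255, 0.1875, 0.0212]
eef_rot: [0.707, 0.707, 0.002, 0.001]
ft_force: [-0.4, 9.8, 1.2]
width: 0.0007
```

```bash
python3 - <<'E'
from h import *
go((.6237,.1,.018),0)
c=r.camera('scene'); crop(c,260,180,420,320,5,'s12.png',1.6)
E
```

```text
shift [-0.0875 -0.0018  0.0032] turn [ 0.0047 -0.0006 -0.0006] dist mm 87.56828230761917 deg 0.27463474663370857
q7 [-0.6   0.58  0.32  1.6  -0.2   0.99 -0.22] t 11.0
```

View pics/s12.png

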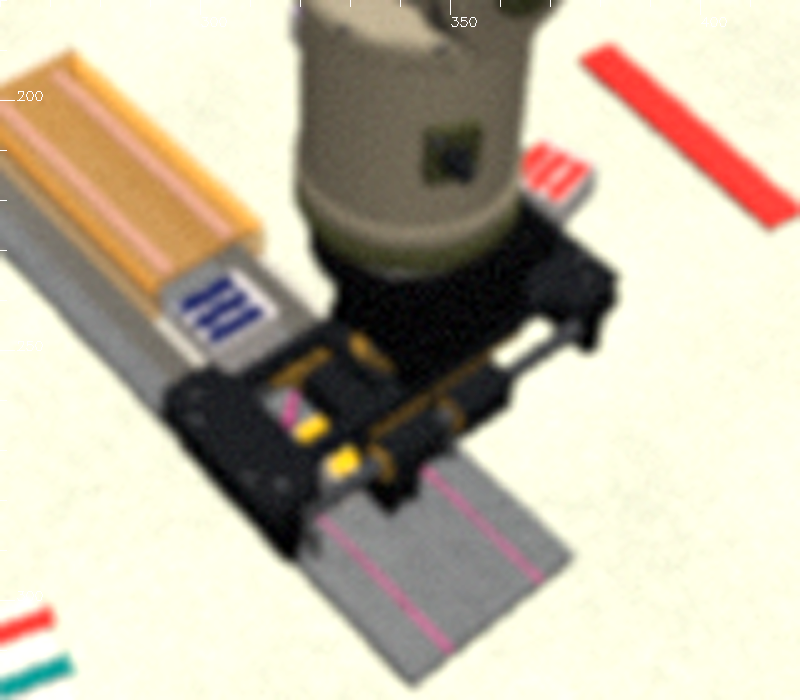

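Call:
step_arm(increments=[[[-0.017, -0.002, 0.002], [0, 0, 0]], [[-0.035, -0.002, 0.002], [0, 0, 0]], [[-0.053, -0.002, 0.002], [0, 0, 0]], [[-0.07, -0.002, 0.002], [0, 0, 0]], [[-0.0865, -0.002, 0.002], [0, 0, 0]]])

```text
time: 11.55
ee_pos: [0.6235, 0.0952, 0.0194]
eef_rot: [0.709, 0.706, 0.001, 0.002]
ft_force: [0.5, 1.4, 0.9]
width: 0.0006
```

```bash
python3 - <<'E'
from h import *
c=r.camera('scene'); crop(c,260,180,420,320,5,'s13.png',1.6)
go((.431,.09,.11),np.radians(12))
E
```

```text
shift [-0.0031 -0.1921 -0.0915] turn [ 0.0042  0.004  -0.2171] dist mm 212.83061536981182 deg 12.443666972977798
q7 [-0.48  0.54  0.34  1.67 -0.21  0.97 -0.08] t 11.6
```

View pics/s13.png

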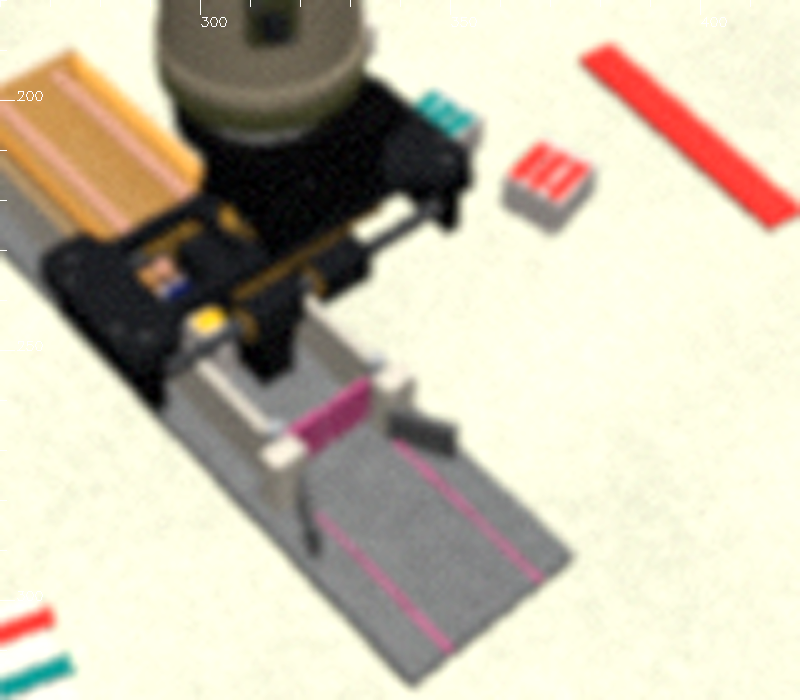

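Yellow is in and the gate is shut. Coral next.

Call:
step_arm(increments=[[[0.0, 0, -0.045], [0, 0, 0]], [[0, -0.02, -0.09], [0, 0, -0.04]], [[0, -0.06, -0.09], [0, 0, -0.1]], [[0, -0.105, -0.09], [0, 0, -0.16]], [[-0.002, -0.145, -0.09], [0, 0, -0.217]]], hand=-1)

```text
time: 12.1
ee_pos: [0.4762, 0.0903, 0.1084]
eef_rot: [0.628, 0.778, -0.0, 0.003]
ft_force: [0.4, 0.9, 1.1]
width: 0.0327
```

```bash
python3 - <<'E'
from h import *
c=r.camera('scene'); crop(c,260,160,420,300,5,'s14.png',1.6)
print(px2w(c,370,214,.026))
c=r.camera('top'); blocks(c)
go((.431,.09,.055),np.radians(12))
E
```

```text
[0.43166695 0.09299882 0.026     ]
coral px [194.3 232.5] mm [444.1 395.6] size [30.2 29.5] ang(w side) 86.7
teal px [321.9 230.6] mm [450.9  23. ] size [28.7 31.8] ang(w side) 5.2
violet px [356.6 233.7] mm [442.1 -77.9] size [30.6 28. ] ang(w side) 75.8
navy px [196.1 209.4] mm [511.5 391.9] size [22.2 30.4] ang(w side) 40.7
shift [ 0.0092 -0.0412  0.0527] turn [-0.0004  0.0037  0.0026] dist mm 67.51401757948531 deg 0.25914571285708005
q7 [-0.59  0.12  0.33  1.99 -0.04  1.05 -0.04] t 12.2
```

View pics/s14.png

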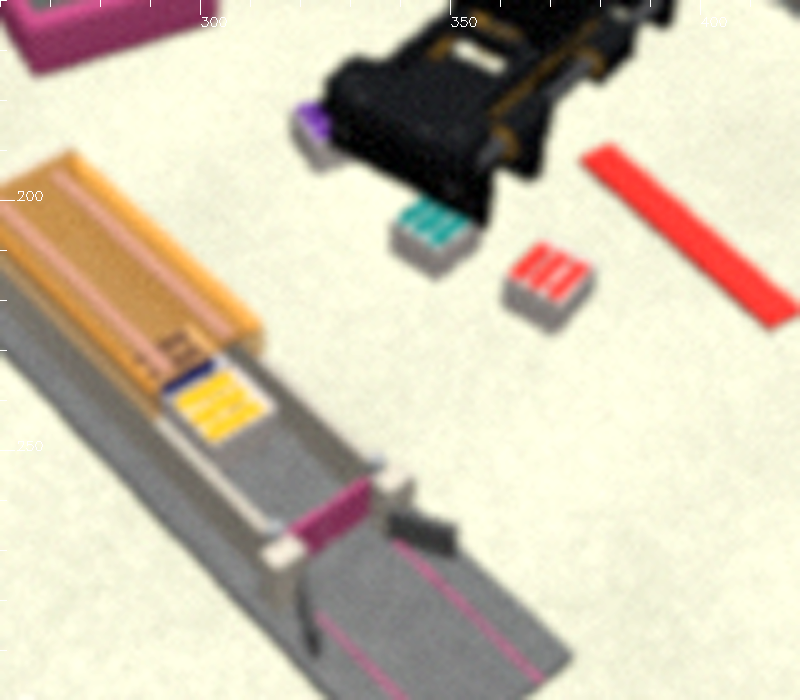

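Call:
step_arm(increments=[[[0.005, -0.021, 0.02], [0, 0, 0]], [[0.011, -0.041, 0.04], [0, 0, 0.002]], [[0.011, -0.041, 0.053], [0, 0, 0.002]], [[0.011, -0.041, 0.053], [0, 0, 0.002]], [[0.011, -0.041, 0.053], [0, 0, 0.002]]])

```text
time: 12.7
ee_pos: [0.4314, 0.0915, 0.055]
eef_rot: [0.629, 0.777, -0.001, 0.001]
ft_force: [0.3, -0.1, 0.7]
width: 0.0806
```

```bash
python3 - <<'E'
from h import *
c=r.camera('scene');crop(c,320,180,440,270,6,'s15.png',1.6)
go((.431,.092,.0095),np.radians(12)); print(st()[0]['width'])
E
```

```text
shift [ 0.0006 -0.0007  0.0459] turn [0.0005 0.0039 0.    ] dist mm 45.885578657539746 deg 0.22524524270613927
q7 [-0.61  0.1   0.31  2.13 -0.03  0.92 -0.07] t 12.75
0.08258053140300264
```

View pics/s15.png

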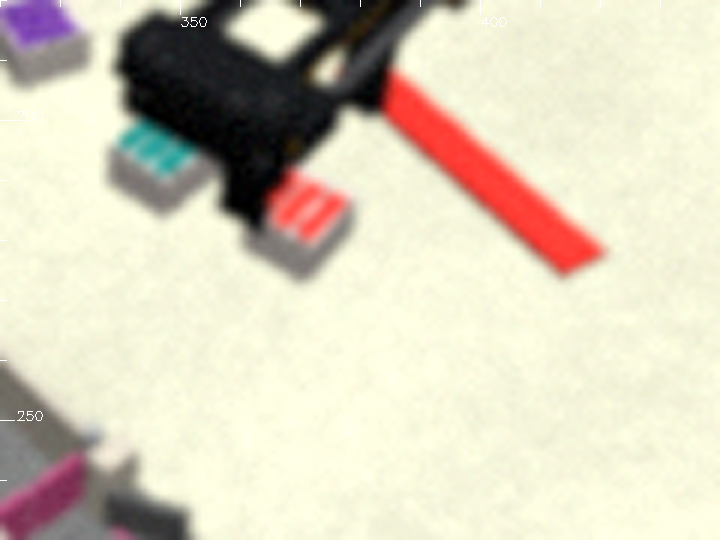

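Call:
step_arm(increments=[[[0.001, -0.001, 0.02], [0, 0, 0]], [[0.001, -0.001, 0.035], [0, 0, 0]], [[0.001, -0.001, 0.046], [0, 0, 0]], [[0.001, -0.001, 0.046], [0, 0, 0]]])

```text
time: 13.15
ee_pos: [0.4304, 0.092, 0.0087]
eef_rot: [0.629, 0.777, -0.002, 0.001]
ft_force: [-0.4, -0.1, -0.2]
width: 0.0867
```

Call:
step_arm(increments=[[[0, 0, 0], [0, 0, 0]], [[0, 0, 0], [0, 0, 0]], [[0, 0, 0], [0, 0, 0]], [[0, 0, 0], [0, 0, 0]], [[0, 0, 0], [0, 0, 0]]], hand=1)

```text
time: 13.65
ee_pos: [0.4305, 0.092, 0.0089]
eef_rot: [0.629, 0.777, -0.002, 0.002]
ft_force: [-0.0, 0.5, -0.3]
width: 0.0551
```

Call:
step_arm(increments=[[[0, 0, 0], [0, 0, 0]], [[0, 0, 0], [0, 0, 0]], [[0, 0, -0.02], [0, 0, 0]], [[0, 0, -0.05], [0, 0, 0]]])

```text
time: 14.05
ee_pos: [0.4292, 0.0916, 0.0583]
eef_rot: [0.629, 0.777, -0.003, 0.001]
ft_force: [2.3, 0.6, 0.5]
width: 0.0396
```

```bash
python3 - <<'E'
from h import *
c=r.camera('scene');crop(c,320,180,440,270,6,'s16.png',1.6)
go((.6237,.2155,.062),0); print(st()[0]['width'])
E
```

```text
shift [0.0807 0.2128 0.0016] turn [0.0033 0.0035 0.2085] dist mm 227.57583606235522 deg 11.949144151089845
q7 [-0.62  0.09  0.31  2.12 -0.03  0.93 -0.08] t 14.1
0.039656089390392765
```

View pics/s16.png

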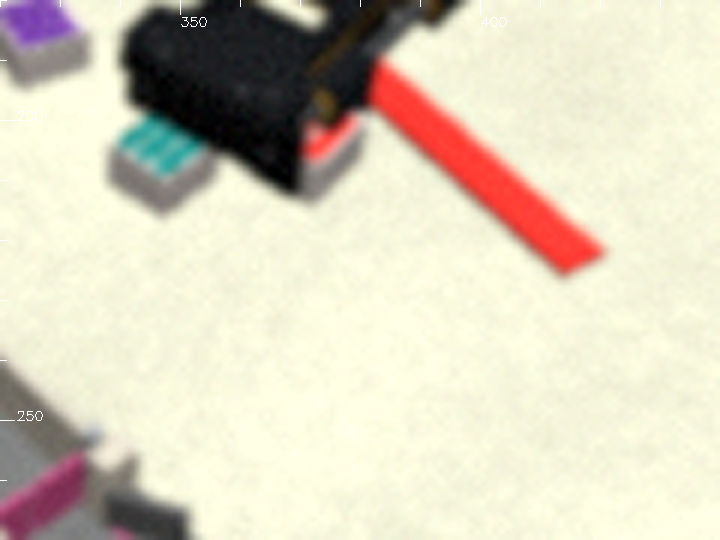

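Call:
step_arm(increments=[[[0.016, 0.04, -0.01], [0, 0, 0.04]], [[0.032, 0.085, -0.01], [0, 0, 0.08]], [[0.049, 0.13, -0.01], [0, 0, 0.12]], [[0.066, 0.175, -0.005], [0, 0, 0.16]], [[0.08, 0.212, 0.002], [0, 0, 0.208]]])

```text
time: 14.6
ee_pos: [0.625, 0.2166, 0.0614]
eef_rot: [0.707, 0.707, 0.001, 0.002]
ft_force: [0.3, -0.2, 0.2]
width: 0.0394
```

Call:
step_arm(increments=[[[0, 0, 0], [0, 0, 0]], [[0, 0, 0], [0, 0, 0]]])

```text
time: 14.8
ee_pos: [0.6248, 0.2167, 0.06]
eef_rot: [0.707, 0.707, -0.0, 0.002]
ft_force: [0.4, -0.9, -1.2]
width: 0.0397
```

```bash
python3 - <<'E'
from h import *
go((.6237,.2155,.018),0)
E
```

```text
shift [-0.0011 -0.0013  0.042 ] turn [0.0031 0.0037 0.0008] dist mm 41.99757132955267 deg 0.28034294791582903
q7 [-0.63  0.55  0.31  1.55 -0.18  1.07 -0.28] t 14.8
```

Call:
step_arm(increments=[[[-0.001, -0.0015, 0.02], [0, 0, 0]], [[-0.001, -0.0015, 0.035], [0, 0, 0]], [[-0.001, -0.0015, 0.042], [0, 0, 0]], [[-0.001, -0.0015, 0.042], [0, 0, 0]]])

```text
time: 15.2
ee_pos: [0.6227, 0.215, 0.0177]
eef_rot: [0.707, 0.707, -0.001, 0.002]
ft_force: [-0.4, 0.4, -0.9]
width: 0.0398
```

Call:
step_arm(increments=[[[0, 0, 0], [0, 0, 0]], [[0, 0, 0], [0, 0, 0]], [[0, 0, 0], [0, 0, 0]], [[0, 0, -0.025], [0, 0, 0]], [[0, 0, -0.045], [0, 0, 0]]], hand=-0.3)

```text
time: 15.7
ee_pos: [0.6225, 0.2151, 0.0634]
eef_rot: [0.707, 0.707, -0.001, 0.002]
ft_force: [0.5, 0.1, 1.5]
width: 0.0562
```

```bash
python3 - <<'E'
from h import *
go((.6237,.258,.065),0)
c=r.camera('scene'); crop(c,280,180,440,320,5,'s17.png',1.6)
E
```

```text
shift [ 0.0429  0.0012 -0.0018] turn [0.0017 0.0042 0.0005] dist mm 42.9883706893425 deg 0.26260690818064647
q7 [-0.64  0.54  0.31  1.55 -0.17  1.08 -0.28] t 15.7
```

View pics/s17.png

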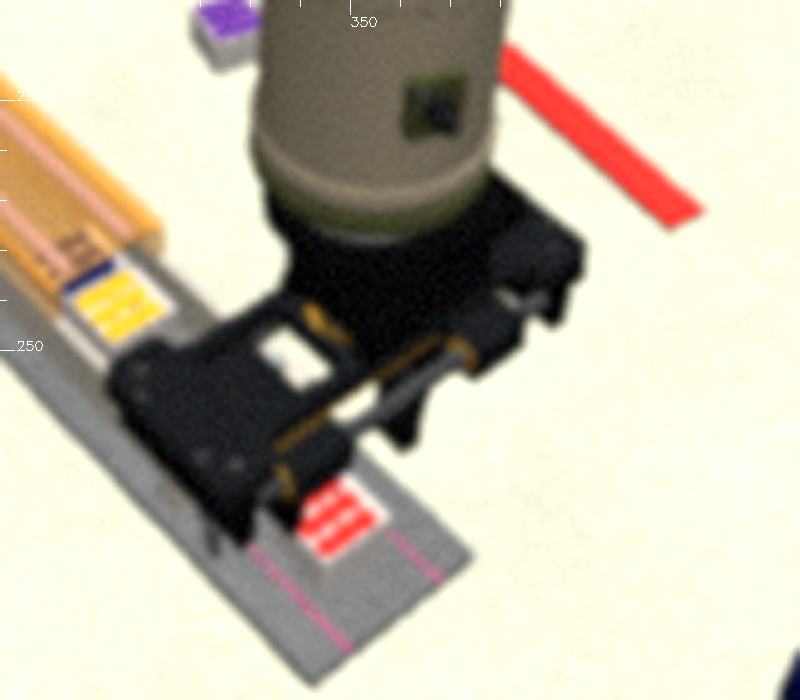

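Coral is in place. Push.

Call:
step_arm(increments=[[[0.022, 0.001, 0], [0, 0.004, 0]], [[0.043, 0.001, 0], [0, 0.004, 0]], [[0.043, 0.001, 0.0], [0, 0.004, 0]], [[0.043, 0.001, 0.03], [0, 0.004, 0]], [[0.043, 0.001, 0.044], [0, 0.004, 0]]], hand=1)

```text
time: 16.25
ee_pos: [0.6241, 0.2595, 0.0204]
eef_rot: [0.706, 0.708, 0.001, 0.001]
ft_force: [-0.6, -0.9, -0.8]
width: 0.0243
```

Call:
step_arm(increments=[[[0, 0, 0], [0, 0, 0]], [[-0.012, 0, 0], [0, 0, 0]], [[-0.03, 0, 0], [0, 0, 0]], [[-0.05, 0, 0], [0, 0, 0]], [[-0.07, 0, 0], [0, 0, 0]]])

```text
time: 16.75
ee_pos: [0.6249, 0.1876, 0.0214]
eef_rot: [0.707, 0.707, 0.003, 0.001]
ft_force: [-0.8, 11.5, 1.9]
width: 0.0005
```

```bash
python3 - <<'E'
from h import *
go((.6237,.1,.018),0)
c=r.camera('scene'); crop(c,260,180,420,320,5,'s18.png',1.6)
E
```

```text
shift [-0.0876 -0.0013  0.0032] turn [ 0.0049 -0.0022  0.0005] dist mm 87.66318345284338 deg 0.3106354111393128
q7 [-0.59  0.57  0.3   1.6  -0.19  0.99 -0.23] t 16.75
```

View pics/s18.png

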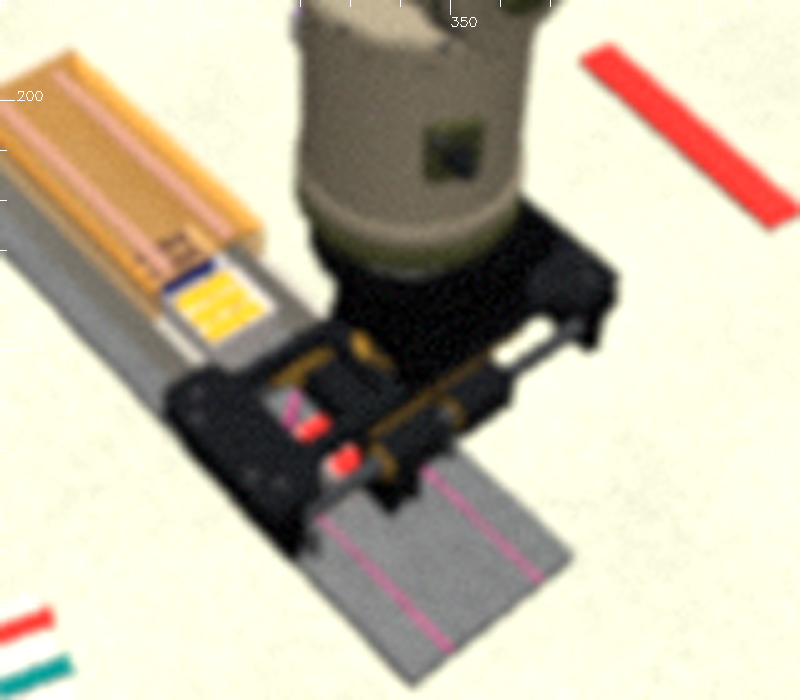

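Call:
step_arm(increments=[[[-0.017, -0.001, 0.002], [0, 0, 0]], [[-0.035, -0.001, 0.002], [0, 0, 0]], [[-0.053, -0.001, 0.002], [0, 0, 0]], [[-0.07, -0.001, 0.002], [0, 0, 0]], [[-0.0865, -0.001, 0.002], [0, 0, 0]]])

```text
time: 17.3
ee_pos: [0.6241, 0.0956, 0.0196]
eef_rot: [0.708, 0.706, 0.002, 0.002]
ft_force: [0.5, 1.9, 1.3]
width: 0.0006
```

```bash
python3 - <<'E'
from h import *
c=r.camera('scene'); crop(c,260,160,420,300,5,'s19.png',1.6)
c=r.camera('top'); blocks(c)
go((.451,.023,.11),np.radians(4.5))
E
```

```text
coral px [194.2 232.5] mm [444.1 395.7] size [29.1 29.7] ang(w side) 0.2
teal px [321.9 230.4] mm [451.2  23. ] size [29.5 31.5] ang(w side) 3.3
violet px [356.7 233.7] mm [442.1 -77.9] size [30.3 27.9] ang(w side) 76.1
navy px [196.2 209.4] mm [511.5 391.5] size [22.6 29.8] ang(w side) 46.6
shift [-0.0712 -0.1722 -0.0913] turn [ 0.0047  0.0018 -0.0854] dist mm 207.51179466772965 deg 4.903302223821433
q7 [-0.47  0.54  0.32  1.66 -0.2   0.97 -0.09] t 17.4
```

View pics/s19.png

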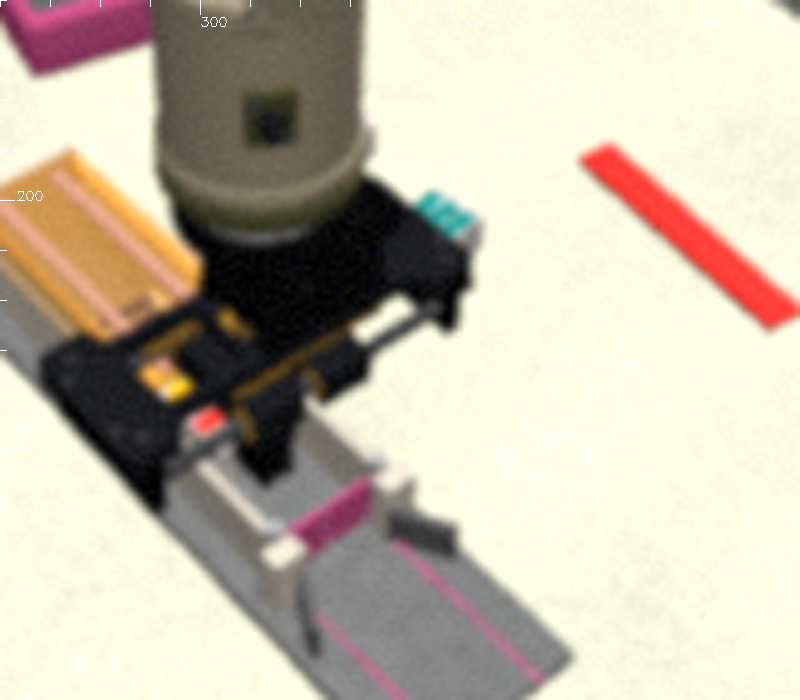

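Three are in and the gate is shut. Teal next.

Call:
step_arm(increments=[[[0.0, 0, -0.045], [0, 0, 0]], [[-0.01, -0.02, -0.09], [0, 0, -0.02]], [[-0.03, -0.065, -0.09], [0, 0, -0.04]], [[-0.05, -0.11, -0.09], [0, 0, -0.06]], [[-0.0712, -0.15, -0.09], [0, 0, -0.085]]], hand=-1)

```text
time: 17.9
ee_pos: [0.4711, 0.0225, 0.1085]
eef_rot: [0.678, 0.735, 0.001, 0.002]
ft_force: [0.2, -0.4, 0.9]
width: 0.0328
```

```bash
python3 - <<'E'
from h import *
c=r.camera('scene'); crop(c,260,160,420,300,5,'s20.png',1.6)
go((.451,.023,.055),np.radians(4.5))
E
```

```text
shift [ 0.0059 -0.013   0.0519] turn [-0.0024  0.0025 -0.001 ] dist mm 53.813930120864825 deg 0.2063950828016724
q7 [-0.5   0.08  0.38  2.03 -0.03  1.04 -0.03] t 17.95
```

View pics/s20.png

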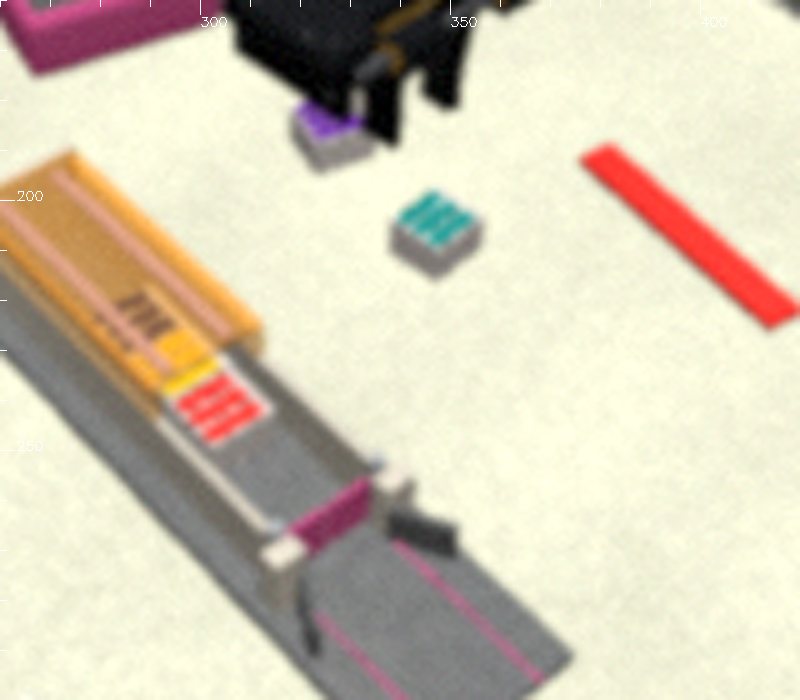

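Call:
step_arm(increments=[[[0.003, -0.0065, 0.01], [0, 0, 0]], [[0.007, -0.018, 0.02], [0, 0, 0]], [[0.007, -0.021, 0.035], [0, 0, 0]], [[0.007, -0.021, 0.052], [0, 0, 0]], [[0.007, -0.021, 0.052], [0, 0, 0]]])

```text
time: 18.45
ee_pos: [0.4414, 0.0234, 0.0533]
eef_rot: [0.679, 0.734, -0.003, -0.001]
ft_force: [-0.7, 0.2, 0.5]
width: 0.0767
```

```bash
python3 - <<'E'
from h import *
c=r.camera('scene');crop(c,290,160,410,250,6,'s21.png',1.6)
print(px2w(c,347,203.6,.026))
go((.451,.024,.009),np.radians(4.5)); print(st()[0]['width'])
E
```

```text
[0.45254793 0.02575087 0.026     ]
shift [0.0001 0.0091 0.0453] turn [-0.0046  0.0032 -0.0008] dist mm 46.20528656960051 deg 0.32583225487846423
q7 [-0.5   0.11  0.36  2.12 -0.05  0.92 -0.04] t 18.5
0.08079507370256847
```

View pics/s21.png

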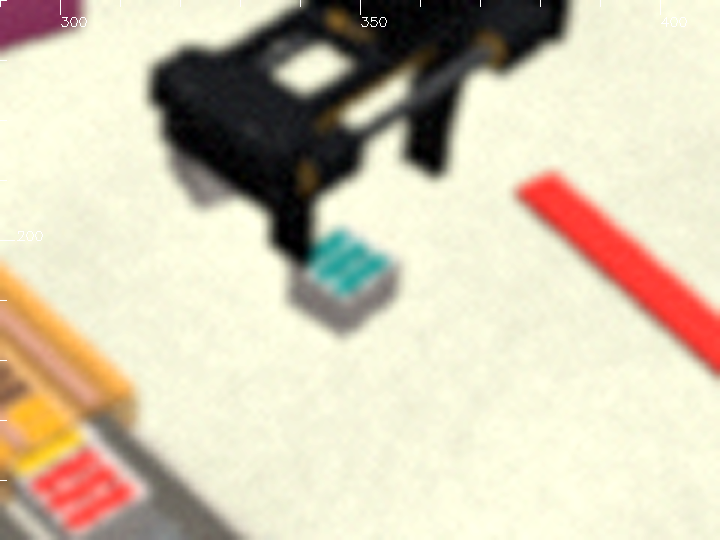

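I shifted about 9 mm too far along tool y. I'll correct it before going down.

Call:
step_arm(increments=[[[0.0005, 0.0095, 0.01], [0, 0.003, 0]], [[0.0005, 0.0095, 0.022], [0, 0.003, 0]], [[0.0005, 0.0095, 0.036], [0, 0.003, 0]], [[0.0005, 0.0095, 0.045], [0, 0.003, 0]], [[0.0005, 0.0095, 0.045], [0, 0.003, 0]]])

```text
time: 19.0
ee_pos: [0.4504, 0.0243, 0.0084]
eef_rot: [0.679, 0.734, -0.003, -0.002]
ft_force: [-0.3, 0.2, 0.5]
width: 0.087
```

Call:
step_arm(increments=[[[0, 0, 0], [0, 0, 0]], [[0, 0, 0], [0, 0, 0]], [[0, 0, 0], [0, 0, 0]], [[0, 0, 0], [0, 0, 0]], [[0, 0, 0], [0, 0, 0]]], hand=1)

```text
time: 19.5
ee_pos: [0.4506, 0.0243, 0.0086]
eef_rot: [0.679, 0.734, -0.003, -0.002]
ft_force: [-0.9, 0.2, 0.8]
width: 0.0544
```

Call:
step_arm(increments=[[[0, 0, 0], [0, 0, 0]], [[0, 0, 0], [0, 0, 0]], [[0, 0, -0.02], [0, 0, 0]], [[0, 0, -0.05], [0, 0, 0]]])

```text
time: 19.9
ee_pos: [0.4495, 0.024, 0.0579]
eef_rot: [0.679, 0.734, -0.004, -0.003]
ft_force: [0.3, -0.2, -0.6]
width: 0.0399
```

```bash
python3 - <<'E'
from h import *
c=r.camera('scene');crop(c,290,160,410,250,6,'s22.png',1.6)
go((.6237,.2155,.062),0); print(st()[0]['width'])
E
```

```text
shift [0.1774 0.1852 0.0005] turn [-0.0027  0.0004  0.0771] dist mm 256.47370880549767 deg 4.418651399330816
q7 [-0.5   0.12  0.37  2.09 -0.05  0.94 -0.03] t 19.95
0.03978688049929025
```

View pics/s22.png

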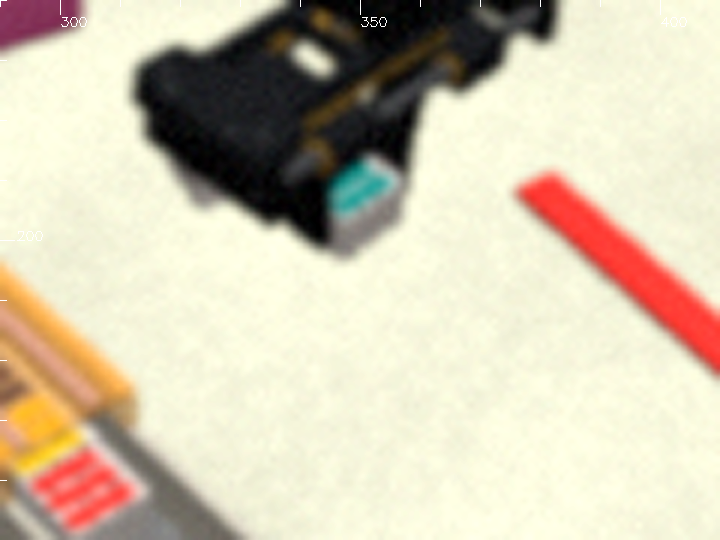

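Call:
step_arm(increments=[[[0.045, 0.015, -0.01], [0, 0, 0.015]], [[0.09, 0.03, -0.02], [0, 0, 0.03]], [[0.13, 0.055, -0.02], [0, 0, 0.045]], [[0.16, 0.09, -0.02], [0, 0, 0.06]], [[0.177, 0.13, -0.02], [0, 0, 0.077]]])

```text
time: 20.45
ee_pos: [0.5687, 0.215, 0.0824]
eef_rot: [0.706, 0.708, -0.001, -0.002]
ft_force: [-0.0, 0.0, -0.0]
width: 0.04
```

```bash
python3 - <<'E'
from h import *
go((.6237,.2155,.062),0); print(st()[0]['width'])
E
```

```text
shift [0.0002 0.0551 0.0203] turn [-0.0033 -0.0012  0.0038] dist mm 58.67326678773673 deg 0.29776370171455535
q7 [-0.65  0.41  0.27  1.68 -0.13  1.07 -0.34] t 20.45
0.03999307043390739
```

Call:
step_arm(increments=[[[0, 0.028, 0.01], [0, 0, 0]], [[0, 0.055, 0.02], [-0.003, 0, 0.004]], [[0, 0.055, 0.02], [-0.003, 0, 0.004]], [[0, 0.055, 0.02], [-0.003, 0, 0.004]]])

```text
time: 20.85
ee_pos: [0.6234, 0.2148, 0.0614]
eef_rot: [0.707, 0.707, -0.0, -0.001]
ft_force: [-1.7, 0.9, -1.1]
width: 0.0399
```

```bash
python3 - <<'E'
from h import *
go((.6237,.2155,.018),0); print(st()[0]['width'])
E
```

```text
shift [0.0006 0.0004 0.0434] turn [-0.0016 -0.0004 -0.0007] dist mm 43.41600454329924 deg 0.09906451644750247
q7 [-0.6   0.54  0.27  1.55 -0.16  1.08 -0.29] t 20.85
0.03992421975787219
```

Call:
step_arm(increments=[[[0.0005, 0, 0.02], [0, 0, 0]], [[0.0005, 0, 0.036], [0, 0, 0]], [[0.0005, 0, 0.043], [0, 0, 0]], [[0.0005, 0, 0.043], [0, 0, 0]]])

```text
time: 21.25
ee_pos: [0.6225, 0.2154, 0.0178]
eef_rot: [0.707, 0.707, -0.001, -0.001]
ft_force: [-1.5, 0.8, 0.4]
width: 0.0396
```

Call:
step_arm(increments=[[[0, 0, 0], [0, 0, 0]], [[0, 0, 0], [0, 0, 0]], [[0, 0, 0], [0, 0, 0]], [[0, 0, -0.025], [0, 0, 0]], [[0, 0, -0.045], [0, 0, 0]]], hand=-0.3)

```text
time: 21.75
ee_pos: [0.6226, 0.2153, 0.0637]
eef_rot: [0.707, 0.707, -0.001, -0.001]
ft_force: [1.1, 0.3, 0.9]
width: 0.0563
```

```bash
python3 - <<'E'
from h import *
go((.6237,.258,.065),0)
c=r.camera('scene'); crop(c,280,180,440,320,5,'s23.png',1.6)
E
```

```text
shift [ 0.0427  0.0011 -0.0013] turn [-0.0029  0.0001 -0.0005] dist mm 42.770616585895525 deg 0.17111933024974477
q7 [-0.61  0.54  0.27  1.55 -0.16  1.08 -0.29] t 21.75
```

View pics/s23.png

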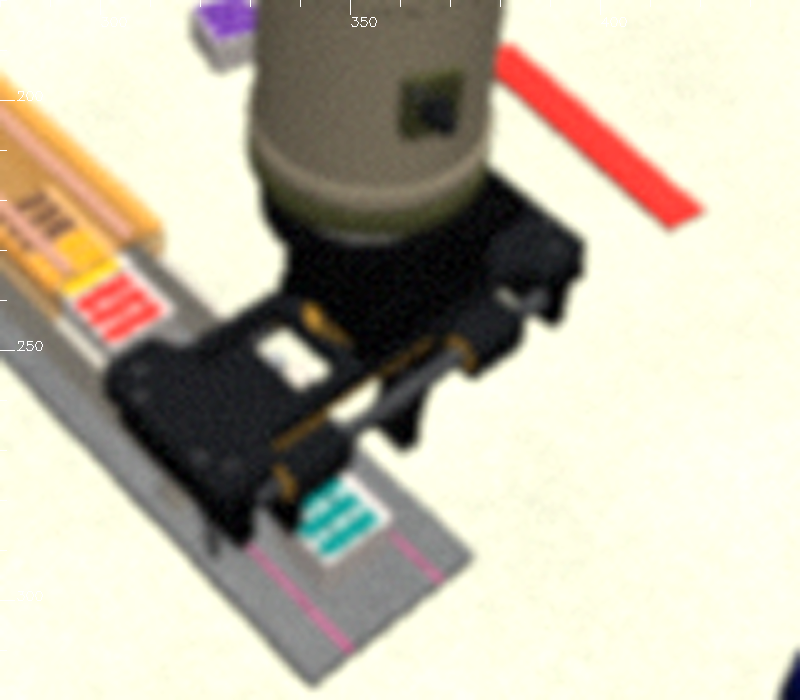

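Teal is in place. Push.

Call:
step_arm(increments=[[[0.022, 0.001, 0], [0, 0, 0]], [[0.043, 0.001, 0], [0, 0, 0]], [[0.043, 0.001, 0.0], [0, 0, 0]], [[0.043, 0.001, 0.03], [0, 0, 0]], [[0.043, 0.001, 0.045], [0, 0, 0]]], hand=1)

```text
time: 22.3
ee_pos: [0.6244, 0.2592, 0.0203]
eef_rot: [0.707, 0.707, 0.0, -0.001]
ft_force: [-0.6, -0.4, -0.4]
width: 0.0246
```

Call:
step_arm(increments=[[[0, 0, 0], [0, 0, 0]], [[-0.012, 0, 0], [0, 0, 0]], [[-0.03, 0, 0], [0, 0, 0]], [[-0.05, 0, 0], [0, 0, 0]], [[-0.07, 0, 0], [0, 0, 0]]])

```text
time: 22.8
ee_pos: [0.6251, 0.1873, 0.0214]
eef_rot: [0.708, 0.707, 0.001, -0.0]
ft_force: [-0.1, 9.8, 2.0]
width: 0.0007
```

```bash
python3 - <<'E'
from h import *
go((.6237,.1,.018),0)
c=r.camera('scene'); crop(c,260,180,420,320,5,'s24.png',1.6)
E
```

```text
shift [-0.0873 -0.0013  0.0032] turn [ 0.0011 -0.0025 -0.0011] dist mm 87.40461762294403 deg 0.16644780215316785
q7 [-0.56  0.57  0.27  1.6  -0.17  1.   -0.24] t 22.8
```

View pics/s24.png

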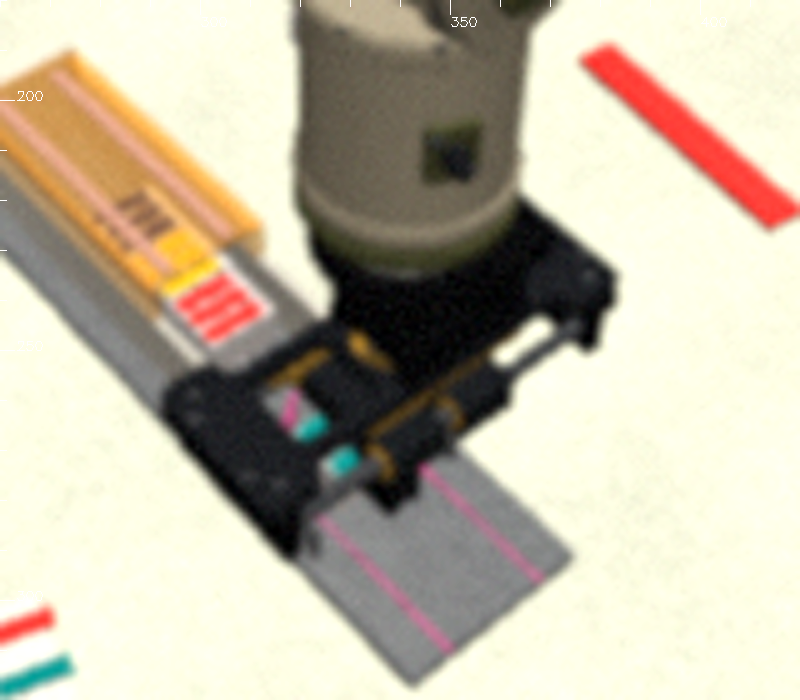

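Call:
step_arm(increments=[[[-0.017, -0.001, 0.002], [0, 0, 0]], [[-0.035, -0.001, 0.002], [0, 0, 0]], [[-0.053, -0.001, 0.002], [0, 0, 0]], [[-0.07, -0.001, 0.002], [0, 0, 0]], [[-0.0865, -0.001, 0.002], [0, 0, 0]]])

```text
time: 23.35
ee_pos: [0.6242, 0.0954, 0.0195]
eef_rot: [0.709, 0.705, 0.001, 0.0]
ft_force: [-0.2, 3.2, 1.0]
width: 0.0005
```

```bash
python3 - <<'E'
from h import *
c=r.camera('scene'); crop(c,260,160,420,300,5,'s25.png',1.6)
c=r.camera('top'); blocks(c)
go((.442,-.078,.11),np.radians(-12.5))
E
```

```text
coral px [194.3 232.6] mm [443.8 395.5] size [30.5 29. ] ang(w side) 86.4
violet px [356.6 233.6] mm [442.3 -77.9] size [30.5 28. ] ang(w side) 75.6
navy px [196.1 209.4] mm [511.5 391.9] size [23.1 29.8] ang(w side) 42.5
shift [-0.1722 -0.1806 -0.0906] turn [0.0011 0.0013 0.2097] dist mm 265.5132969686238 deg 12.0136047891523
q7 [-0.45  0.54  0.29  1.66 -0.18  0.97 -0.1 ] t 23.45
```

View pics/s25.png

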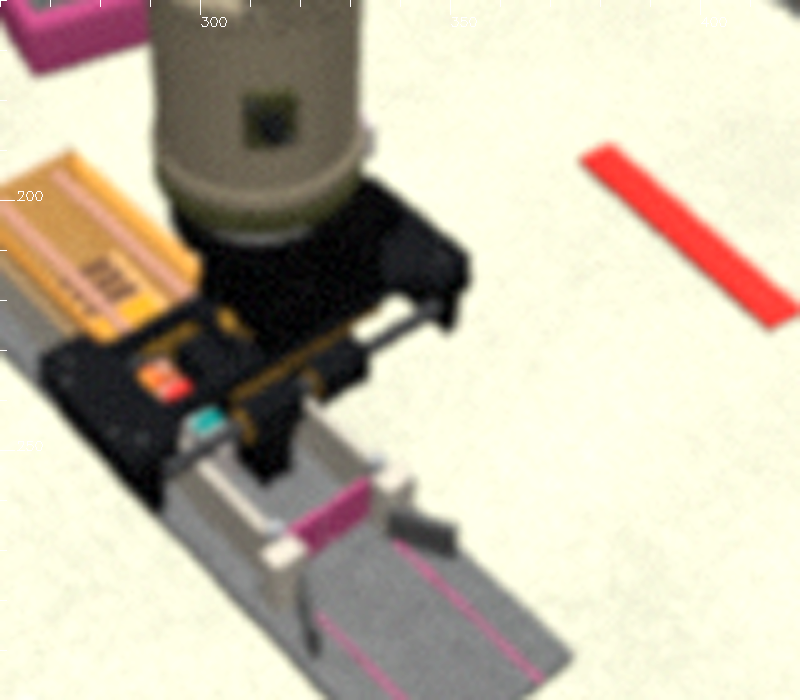

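Four are in, with the gate shut. Violet next.

Call:
step_arm(increments=[[[0.0, 0, -0.045], [0, 0, 0]], [[-0.02, -0.02, -0.09], [0, 0, 0.05]], [[-0.055, -0.055, -0.09], [0, 0, 0.1]], [[-0.09, -0.09, -0.09], [0, 0, 0.16]], [[-0.125, -0.125, -0.09], [0, 0, 0.21]]], hand=-1)

```text
time: 23.95
ee_pos: [0.4968, -0.0321, 0.1093]
eef_rot: [0.781, 0.625, -0.0, 0.001]
ft_force: [0.9, -0.5, 0.6]
width: 0.0328
```

```bash
python3 - <<'E'
from h import *
c=r.camera('scene'); crop(c,260,140,420,280,5,'s26.png',1.6)
c=r.camera('top'); blocks(c)
go((.442,-.077,.06),np.radians(-12.5))
E
```

```text
coral px [194.3 232.6] mm [443.9 395.5] size [28.6 30.2] ang(w side) 0.2
navy px [196.  209.6] mm [510.9 392.2] size [21.7 29.6] ang(w side) 33.7
shift [-0.0514 -0.0412  0.049 ] turn [-0.0016  0.0024 -0.0085] dist mm 82.0844419960649 deg 0.5180230208193927
q7 [-0.41  0.15  0.42  1.95 -0.07  1.05 -0.19] t 24.05
```

View pics/s26.png

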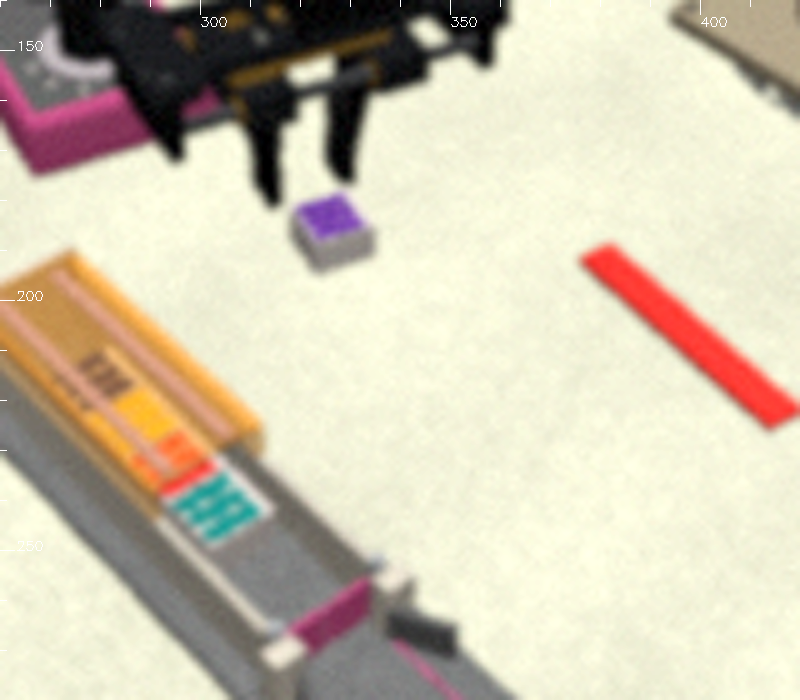

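Call:
step_arm(increments=[[[-0.025, -0.02, 0.01], [0, 0, 0]], [[-0.0515, -0.041, 0.02], [0, 0, -0.008]], [[-0.0515, -0.041, 0.035], [0, 0, -0.008]], [[-0.0515, -0.041, 0.049], [0, 0, -0.008]], [[-0.0515, -0.041, 0.049], [0, 0, -0.008]]])

```text
time: 24.55
ee_pos: [0.441, -0.077, 0.0587]
eef_rot: [0.78, 0.626, -0.003, -0.001]
ft_force: [0.5, 1.1, 1.0]
width: 0.0803
```

```bash
python3 - <<'E'
from h import *
c=r.camera('scene'); crop(c,270,140,390,230,6,'s27.png',1.6)
print(px2w(c,326,183.2,.026))
go((.442,-.077,.009),np.radians(-12.5))
E
```

```text
[ 0.44323459 -0.07502002  0.026     ]
shift [0.0003 0.0005 0.0506] turn [-0.0033  0.0033 -0.0002] dist mm 50.603663792429295 deg 0.2669503206048684
q7 [-0.36  0.12  0.45  2.11 -0.06  0.93 -0.09] t 24.6
```

View pics/s27.png

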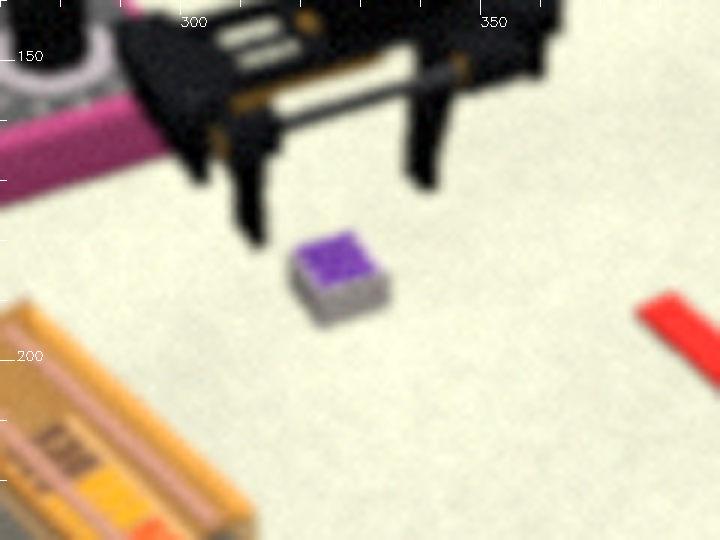

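Call:
step_arm(increments=[[[0.001, 0.0005, 0.02], [0, 0, 0]], [[0.001, 0.0005, 0.04], [0, 0, 0]], [[0.001, 0.0005, 0.0505], [0, 0, 0]], [[0.001, 0.0005, 0.0505], [0, 0, 0]]])

```text
time: 25.0
ee_pos: [0.4416, -0.0762, 0.0085]
eef_rot: [0.78, 0.626, -0.003, -0.001]
ft_force: [-0.1, -0.3, 0.2]
width: 0.0869
```

Call:
step_arm(increments=[[[0, 0, 0], [0, 0, 0]], [[0, 0, 0], [0, 0, 0]], [[0, 0, 0], [0, 0, 0]], [[0, 0, 0], [0, 0, 0]], [[0, 0, 0], [0, 0, 0]]], hand=1)

```text
time: 25.5
ee_pos: [0.4418, -0.0761, 0.0088]
eef_rot: [0.78, 0.626, -0.003, -0.001]
ft_force: [-0.5, 0.4, 0.4]
width: 0.0547
```

Call:
step_arm(increments=[[[0, 0, 0], [0, 0, 0]], [[0, 0, 0], [0, 0, 0]], [[0, 0, -0.02], [0, 0, 0]], [[0, 0, -0.065], [0, 0, 0]]])

```text
time: 25.9
ee_pos: [0.4396, -0.0759, 0.072]
eef_rot: [0.78, 0.626, -0.006, -0.002]
ft_force: [2.2, 0.4, -0.1]
width: 0.0395
```

```bash
python3 - <<'E'
from h import *
c=r.camera('scene');crop(c,270,140,390,230,6,'s28.png',1.6)
go((.560,.2155,.08),0); print(st()[0]['width'])
E
```

```text
shift [ 0.3104  0.0493 -0.0009] turn [-0.0005  0.0032 -0.2192] dist mm 314.27120156526433 deg 12.563383238062364
q7 [-0.37  0.08  0.46  2.09 -0.04  0.98 -0.11] t 25.95
0.039980157983915285
```

View pics/s28.png

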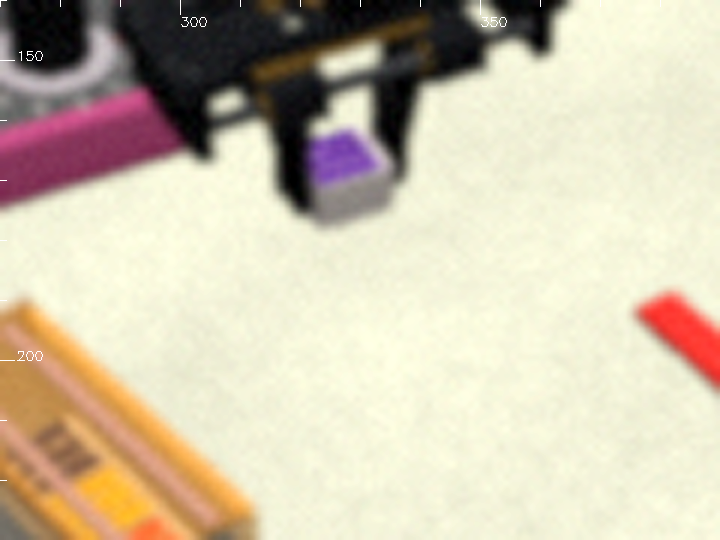

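Call:
step_arm(increments=[[[0.042, 0.005, 0], [0, 0, -0.03]], [[0.088, 0.01, -0.005], [0, 0, -0.06]], [[0.134, 0.017, -0.005], [0, 0, -0.1]], [[0.18, 0.025, -0.005], [0, 0, -0.15]], [[0.22, 0.033, -0.002], [0, 0, -0.219]]])

```text
time: 26.45
ee_pos: [0.5252, 0.1337, 0.0816]
eef_rot: [0.706, 0.708, -0.001, 0.001]
ft_force: [0.1, -0.1, -0.2]
width: 0.0395
```

```bash
python3 - <<'E'
from h import *
go((.6237,.2155,.07),0); print(st()[0]['width'])
E
```

```text
shift [0.0816 0.0988 0.0114] turn [0.0001 0.0021 0.0031] dist mm 128.60043226632538 deg 0.21166116510268834
q7 [-0.58  0.28  0.28  1.86 -0.09  1.02 -0.26] t 26.45
0.03952828673575637
```

Call:
step_arm(increments=[[[0.035, 0.02, 0], [0, 0, 0]], [[0.065, 0.055, 0.005], [0, 0, 0.003]], [[0.081, 0.085, 0.01], [0, 0, 0.003]], [[0.081, 0.0985, 0.011], [0, 0, 0.003]], [[0.081, 0.0985, 0.011], [0, 0, 0.003]]])

```text
time: 26.95
ee_pos: [0.6244, 0.2148, 0.0692]
eef_rot: [0.707, 0.707, -0.001, 0.001]
ft_force: [-0.3, -0.5, -1.4]
width: 0.0396
```

```bash
python3 - <<'E'
from h import *
go((.6237,.2155,.018),0); print(st()[0]['width'])
E
```

```text
shift [ 0.0009 -0.0007  0.0512] turn [-0.0003  0.0032 -0.    ] dist mm 51.230255288642624 deg 0.1811350304030797
q7 [-0.59  0.53  0.25  1.54 -0.14  1.09 -0.3 ] t 26.95
0.03963396455457961
```

Call:
step_arm(increments=[[[0.0005, -0.001, 0.02], [0, 0, 0]], [[0.0005, -0.001, 0.04], [0, 0, 0]], [[0.0005, -0.001, 0.051], [0, 0, 0]], [[0.0005, -0.001, 0.051], [0, 0, 0]]])

```text
time: 27.35
ee_pos: [0.6224, 0.2146, 0.0174]
eef_rot: [0.707, 0.707, -0.002, 0.001]
ft_force: [-1.0, -0.7, 0.6]
width: 0.0399
```

Call:
step_arm(increments=[[[0, 0, 0], [0, 0, 0]], [[0, 0, 0], [0, 0, 0]], [[0, 0, 0], [0, 0, 0]], [[0, 0, -0.025], [0, 0, 0]], [[0, 0, -0.045], [0, 0, 0]]], hand=-0.3)

```text
time: 27.85
ee_pos: [0.6225, 0.2147, 0.0633]
eef_rot: [0.707, 0.707, -0.002, 0.001]
ft_force: [-0.3, 0.0, 0.7]
width: 0.056
```

```bash
python3 - <<'E'
from h import *
go((.6237,.258,.065),0)
c=r.camera('scene'); crop(c,280,180,440,320,5,'s29.png',1.6)
E
```

```text
shift [ 0.0433  0.0012 -0.0019] turn [-0.0017  0.0038 -0.0004] dist mm 43.32226155383217 deg 0.24126437489034513
q7 [-0.59  0.54  0.25  1.55 -0.14  1.08 -0.3 ] t 27.85
```

View pics/s29.png

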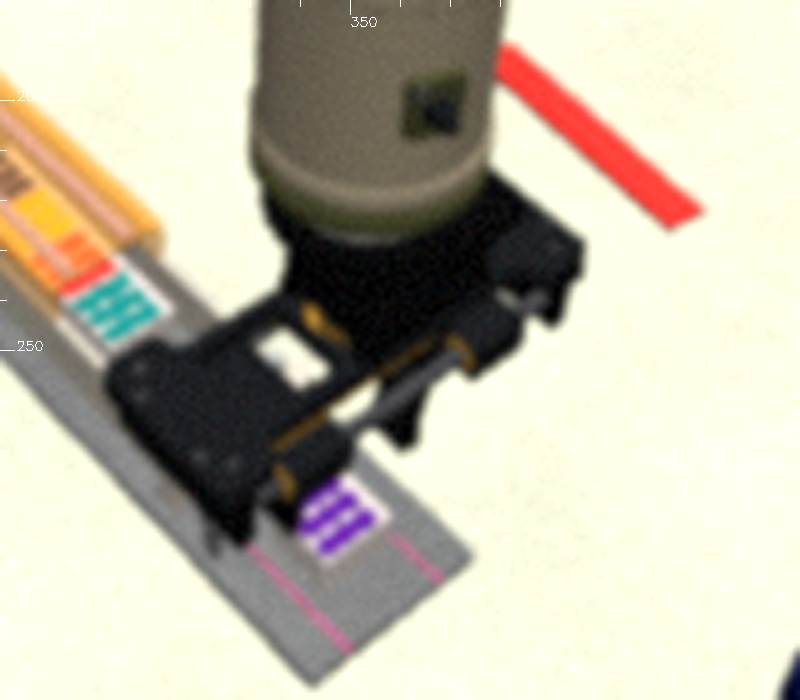

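Violet, the last block, is in place. Push.

Call:
step_arm(increments=[[[0.022, 0.001, 0], [0, 0.003, 0]], [[0.043, 0.001, 0], [0, 0.003, 0]], [[0.043, 0.001, 0.0], [0, 0.003, 0]], [[0.043, 0.001, 0.03], [0, 0.003, 0]], [[0.043, 0.001, 0.044], [0, 0.003, 0]]], hand=1)

```text
time: 28.4
ee_pos: [0.6239, 0.2591, 0.0203]
eef_rot: [0.707, 0.707, -0.0, -0.0]
ft_force: [-1.0, -0.2, -0.8]
width: 0.0245
```

Call:
step_arm(increments=[[[0, 0, 0], [0, 0, 0]], [[-0.012, 0, 0], [0, 0, 0]], [[-0.03, 0, 0], [0, 0, 0]], [[-0.05, 0, 0], [0, 0, 0]], [[-0.07, 0, 0], [0, 0, 0]]])

```text
time: 28.9
ee_pos: [0.6247, 0.1873, 0.0215]
eef_rot: [0.707, 0.707, 0.001, 0.0]
ft_force: [-0.9, 10.5, 1.6]
width: 0.0005
```

```bash
python3 - <<'E'
from h import *
go((.6237,.1,.018),0)
E
```

```text
shift [-0.0873 -0.001   0.0033] turn [ 0.0017 -0.0017 -0.0004] dist mm 87.39100098639797 deg 0.1370201724048832
q7 [-0.55  0.57  0.25  1.6  -0.16  0.99 -0.25] t 28.9
```

Call:
step_arm(increments=[[[-0.017, -0.001, 0.002], [0, 0, 0]], [[-0.035, -0.001, 0.002], [0, 0, 0]], [[-0.053, -0.001, 0.002], [0, 0, 0]], [[-0.07, -0.001, 0.002], [0, 0, 0]], [[-0.0865, -0.001, 0.002], [0, 0, 0]]])

```text
time: 29.4
ee_pos: [0.6238, 0.0995, 0.0195]
eef_rot: [0.707, 0.707, 0.001, -0.0]
ft_force: [0.2, 2.7, 2.2]
width: 0.0001
```

```bash
python3 - <<'E'
from h import *
c=r.camera('scene'); crop(c,260,160,420,300,5,'s30.png',1.6)
print(st()[0]['ft_force'])
go((.47,-.02,.18))
E
```

```text
[-0.0451067  -3.74106613  0.09472291]
shift [-0.116  -0.1531 -0.1608] q7 [-0.43  0.53  0.27  1.66 -0.16  0.97 -0.11] t 29.45
```

View pics/s30.png

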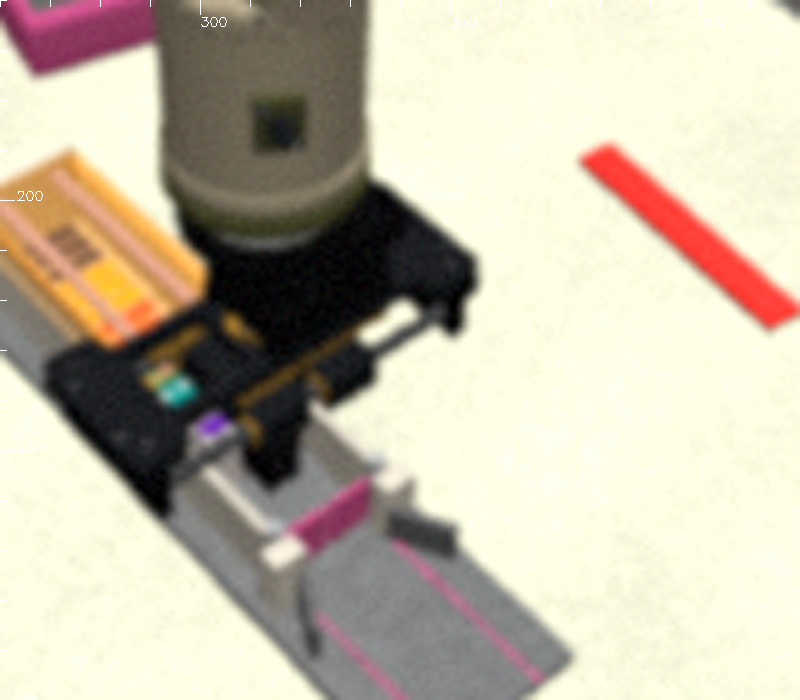

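The gate shut behind violet too. I'll lift up and away and check the bay and console.

Call:
step_arm(increments=[[[0.0, 0, -0.045], [0, 0, 0]], [[-0.01, -0.01, -0.09], [0, 0, 0]], [[-0.03, -0.055, -0.13], [0, 0, 0]], [[-0.05, -0.1, -0.16], [0, 0, 0]], [[-0.07, -0.15, -0.16], [0, 0, 0]]], hand=-1)

```text
time: 29.95
ee_pos: [0.494, 0.0331, 0.1781]
eef_rot: [0.709, 0.706, 0.002, 0.002]
ft_force: [0.8, 0.0, 1.7]
width: 0.0328
```

```bash
python3 - <<'E'
from h import *
c=r.camera('scene'); crop(c,230,110,430,300,4,'s31.png',1.6)
c=r.camera('top'); crop(c,180,140,380,290,4,'t31.png',1.6); crop(c,395,190,485,260,8,'con2.png',2.2)
go((.47,-.2746,.16))
E
```

```text
shift [-0.3055 -0.0172  0.0165] q7 [-0.46  0.06  0.32  1.89 -0.02  1.2  -0.14] t 30.05
```

View pics/s31.png

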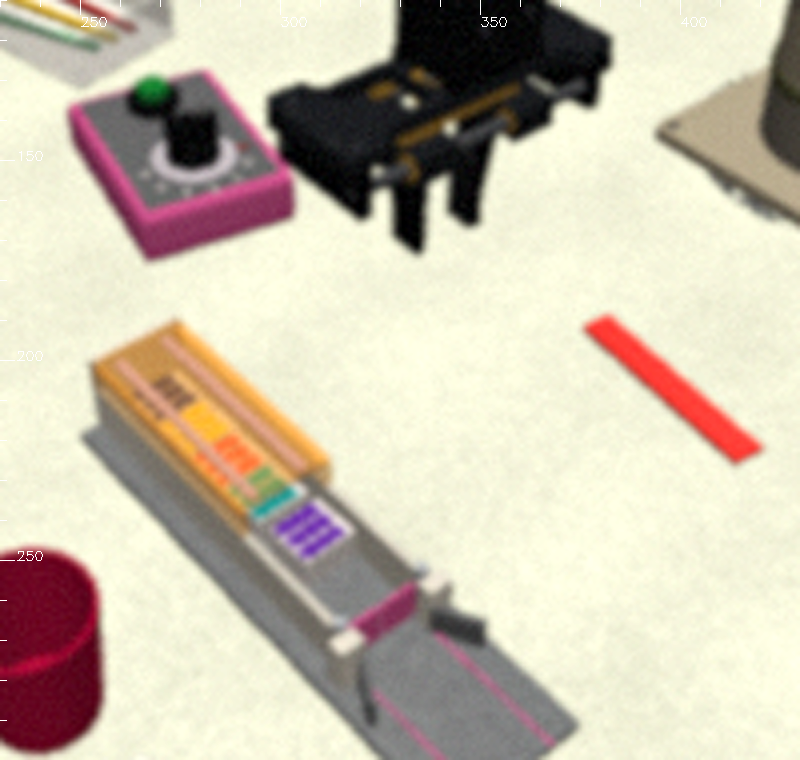

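View pics/t31.png

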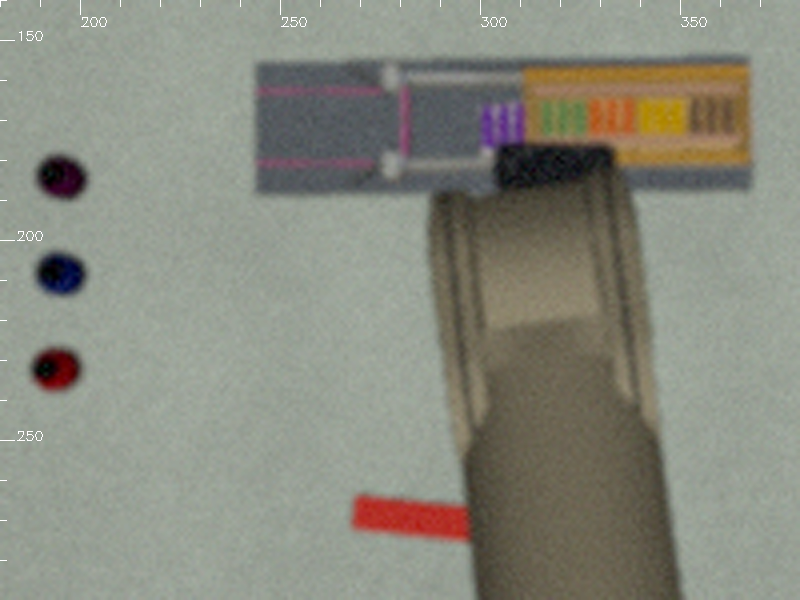

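View pics/con2.png

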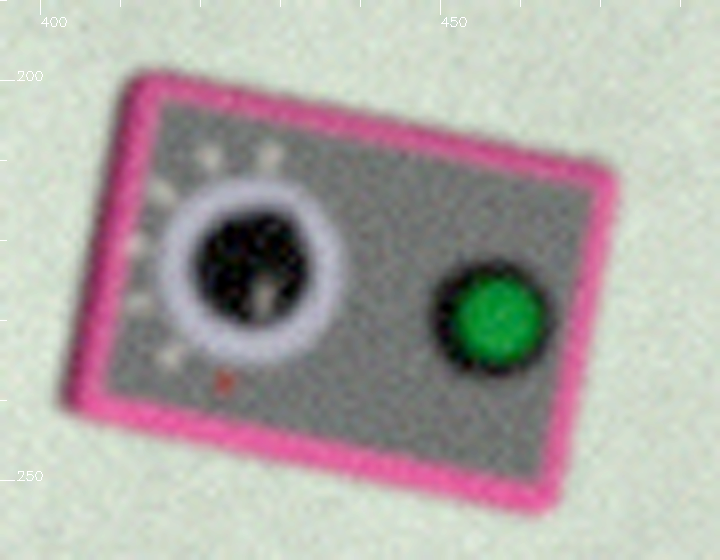

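All five blocks are in a row in the bay, the gate is shut (top 281,169) and the bottles are upright. The target is therefore 5 clicks, 150° clockwise. Now I'll fit the console pose.

```bash
python3 - <<'E'
from h import *
c=r.camera('top')
u0,v0,u1,v1=395,190,485,262;k=8
im=cv2.resize(c['pixels'][v0:v1,u0:u1],None,fx=k,fy=k,interpolation=cv2.INTER_CUBIC)
hsv=cv2.cvtColor(im,cv2.COLOR_BGR2HSV)
m=cv2.inRange(hsv,(155,90,50),(172,255,255))
cs,_=cv2.findContours(m,cv2.RETR_EXTERNAL,cv2.CHAIN_APPROX_NONE); q=max(cs,key=cv2.contourArea)
w=np.array([px2w(c,u0+(a+.5)/k-.5,v0+(b+.5)/k-.5,.045)[:2]*1000 for a,b in q[:,0]],np.float32)
R_=cv2.minAreaRect(w); print(R_)
for n,u,v,z in [('disc',426.4,223.3,.057),('disc45',426.4,223.3,.05),('red',422.7,237.3,.045),('tickopp',428.3,209.3,.045),('btn',456.4,229.3,.055)]:
    print(n,np.round(px2w(c,u,v,z)*1000,1))
g=cv2.inRange(hsv,(45,90,40),(75,255,255)); M=cv2.moments(g,True); gu,gv=u0+(M['m10']/M['m00']+.5)/k-.5,v0+(M['m01']/M['m00']+.5)/k-.5; print(gu,gv,px2w(c,gu,gv,.055))
c=r.camera('scene'); crop(c,230,110,320,180,8,'con3.png',1.8)
im=cv2.resize(c['pixels'][110:180,230:320],None,fx=k,fy=k,interpolation=cv2.INTER_CUBIC); hsv=cv2.cvtColor(im,cv2.COLOR_BGR2HSV)
g=cv2.inRange(hsv,(45,90,40),(75,255,255)); M=cv2.moments(g,True); gu,gv=230+M['m10']/M['m00']/k,110+M['m01']/M['m00']/k; print(gu,gv,px2w(c,gu,gv,.055),px2w(c,gu,gv,.06))
E
```

```text
((463.6573791503906, -308.42694091796875), (179.03892517089844, 126.91480255126953), 78.24284362792969)
disc [ 471.  -275.7   57. ]
disc45 [ 471.2 -277.    50. ]
red [ 431.2 -266.9   45. ]
tickopp [ 511.4 -283.9   45. ]
btn [ 454.3 -360.9   55. ]
456.9547783354245 229.5811114596403 [ 0.45349868 -0.36249163  0.055     ]
268.1065618221258 132.30059652928418 [ 0.45073836 -0.36377892  0.055     ] [ 0.45455328 -0.35699781  0.06      ]
```

View pics/con3.png

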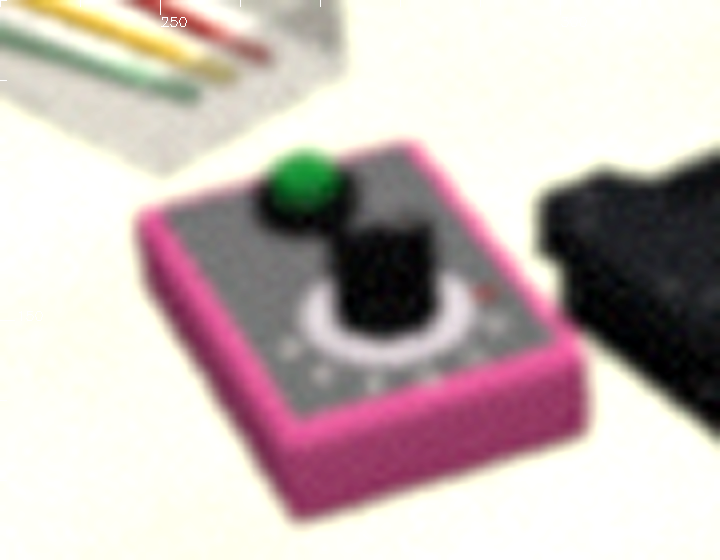

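The console is at (0.464, −0.310) with its x at −11.8°. The dial axis is about (0.471, −0.275) and the button about (0.453, −0.361). Moving over the dial with the jaws at 78°.

Call:
step_arm(increments=[[[-0.03, 0, 0], [0, 0, -0.14]], [[-0.06, -0.002, 0], [0, 0, -0.28]], [[-0.09, -0.004, 0], [0, 0, -0.42]], [[-0.12, -0.006, 0], [0, 0, -0.56]], [[-0.15, -0.008, 0], [0, 0, -0.7]]])

```text
time: 30.65
ee_pos: [0.485, -0.1178, 0.1755]
eef_rot: [0.421, 0.907, -0.0, 0.001]
ft_force: [0.4, 0.0, -0.3]
width: 0.0842
```

```bash
python3 - <<'E'
from h import *
go((.471,-.275,.16),np.radians(78.2))
E
```

```text
shift [-0.111  -0.1122  0.0157] turn [-2.000e-04  1.900e-03 -6.634e-01] dist mm 158.61128928526955 deg 38.007548373325456
q7 [-0.27  0.08  0.44  1.87 -0.03  1.2   0.88] t 30.65
```

Call:
step_arm(increments=[[[-0.022, -0.022, 0.0], [0, 0, -0.13]], [[-0.044, -0.045, 0.0], [0, 0, -0.26]], [[-0.066, -0.067, 0.005], [0, 0, -0.4]], [[-0.09, -0.09, 0.01], [0, 0, -0.54]], [[-0.111, -0.112, 0.015], [0, 0, -0.663]]])

```text
time: 31.15
ee_pos: [0.4716, -0.2767, 0.1598]
eef_rot: [0.1, 0.995, -0.001, 0.0]
ft_force: [0.1, -0.9, 1.2]
width: 0.0869
```

Call:
step_arm(increments=[[[0, 0, 0], [0, 0, 0]], [[0, 0, 0], [0, 0, 0]]])

```text
time: 31.35
ee_pos: [0.4717, -0.2774, 0.1588]
eef_rot: [0.101, 0.995, -0.002, -0.001]
ft_force: [-1.0, 0.6, 0.7]
width: 0.0872
```

```bash
python3 - <<'E'
from h import *
go((.471,-.275,.065),np.radians(78.2))
c=r.camera('scene'); crop(c,210,60,350,180,5,'s32.png',1.8)
c=r.camera('top'); crop(c,395,190,485,260,8,'con4.png',2.2)
E
```

```text
shift [0.0011 0.0025 0.0938] turn [-0.0033 -0.0014  0.0035] dist mm 93.79817725795525 deg 0.28673259238772497
q7 [-0.02  0.22  0.53  1.78 -0.11  1.18  1.91] t 31.35
```

View pics/s32.png

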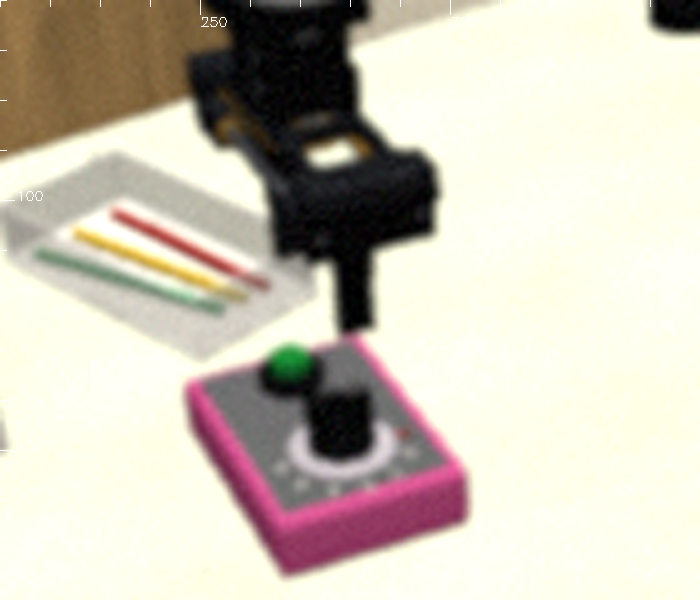

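View pics/con4.png

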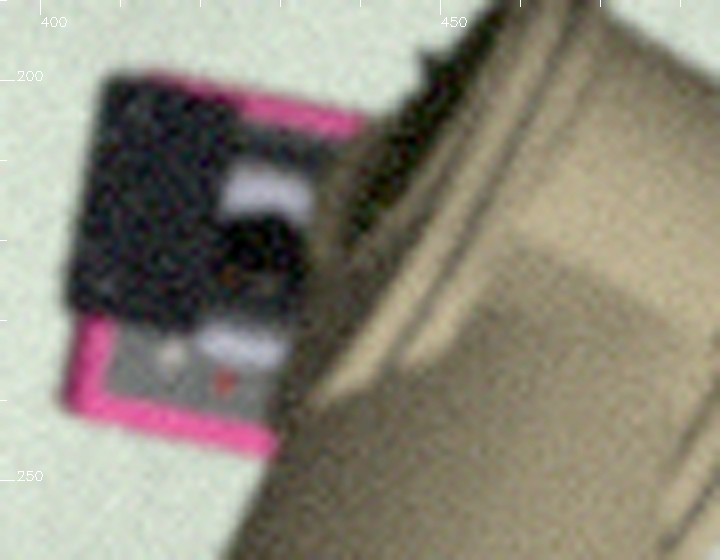

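The tool is over the dial with the fingers either side of the bar. Descending in two stages.

Call:
step_arm(increments=[[[0.001, 0.0025, 0.03], [0, 0, 0.003]], [[0.001, 0.0025, 0.055], [0, 0, 0.003]], [[0.001, 0.0025, 0.08], [0, 0, 0.003]], [[0.001, 0.0025, 0.092], [0, 0, 0.003]], [[0.001, 0.0025, 0.092], [0, 0, 0.003]]])

```text
time: 31.95
ee_pos: [0.4713, -0.2721, 0.0661]
eef_rot: [0.101, 0.995, -0.001, -0.002]
ft_force: [-0.4, 0.0, 1.1]
width: 0.0871
```

```bash
python3 - <<'E'
from h import *
go((.471,-.275,.065),np.radians(78.2))
print(st()[0]['ft_force'])
c=r.camera('scene'); crop(c,210,80,330,180,6,'s33.png',1.8)
E
```

```text
shift [-0.0003 -0.0029  0.0011] turn [-0.002  -0.003   0.0035] dist mm 3.101101365496951 deg 0.2874240414279922
q7 [ 0.01  0.33  0.5   1.87 -0.18  0.99  1.96] t 31.95
[-0.36113461  0.02986111  1.05684625]
```

View pics/s33.png

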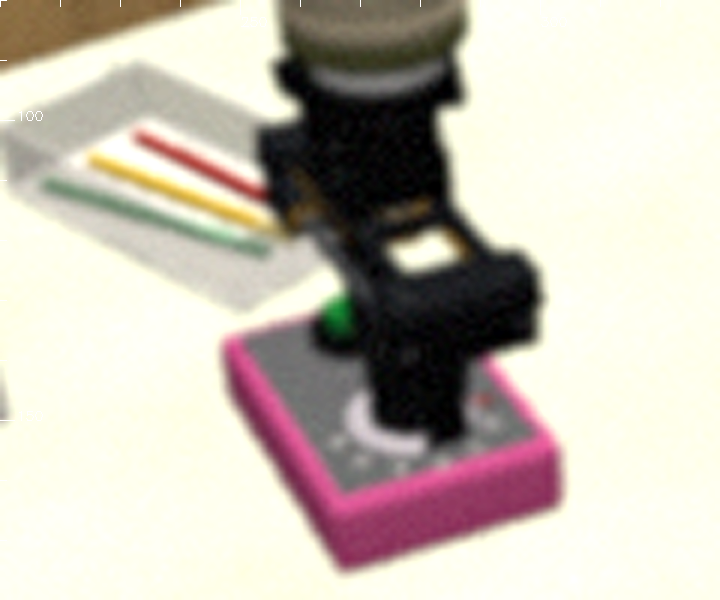

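Call:
step_arm(increments=[[[0, -0.002, 0.001], [0, 0, 0.003]], [[0, -0.002, 0.001], [0, 0, 0.003]], [[0, -0.002, 0.001], [0, 0, 0.003]], [[0, -0.002, 0.001], [0, 0, 0.003]], [[0, -0.002, 0.001], [0, 0, 0.003]]], hand=1, grip_force=25)

```text
time: 32.5
ee_pos: [0.4717, -0.2747, 0.0666]
eef_rot: [0.103, 0.995, -0.001, -0.0]
ft_force: [-0.4, -0.6, 0.7]
width: 0.055
```

Call:
step_arm(increments=[[[0, 0, 0], [0, 0, 0]], [[0, 0, 0], [0, 0, 0]], [[0, 0, 0], [0, 0, 0]], [[0, 0, 0], [0, 0, 0]], [[0, 0, 0], [0, 0, 0]]])

```text
time: 33.0
ee_pos: [0.4717, -0.2747, 0.0666]
eef_rot: [0.103, 0.995, -0.001, -0.0]
ft_force: [0.2, -0.2, -0.2]
width: 0.0152
```

Call:
step_arm(increments=[[[0, 0, 0], [0, 0, 0]], [[0, 0, 0], [0, 0, 0]], [[0, 0, 0], [0, 0, 0]]])

```text
time: 33.3
ee_pos: [0.4717, -0.2745, 0.0666]
eef_rot: [0.103, 0.995, -0.001, -0.001]
ft_force: [0.8, 2.3, 1.5]
width: 0.0137
```

```bash
python3 - <<'E'
from h import *
go((.471,-.275,.065),np.radians(78.2))
s=st()[0]; print(s['ft_force'],s['torque'],s['width'])
E
```

```text
shift [ 0.0006 -0.0007  0.0016] turn [-0.002  -0.0008  0.0004] dist mm 1.8334508851317586 deg 0.12380707402266218
q7 [ 0.01  0.33  0.5   1.87 -0.18  0.99  1.96] t 33.3
[0.75257986 2.34967001 1.52920955] [ 0.46135383  0.02308109 -0.05981376] 0.013685554201430123
```

The bar is gripped at 13.7 mm with low force. Turning clockwise.

Call:
step_arm(increments=[[[0, 0, 0], [0, 0, 0.13]], [[0, 0, 0], [0, 0, 0.26]], [[0, 0, 0], [0, 0, 0.39]], [[0, 0, 0], [0, 0, 0.52]], [[0, 0, 0], [0, 0, 0.65]]])

```text
time: 33.8
ee_pos: [0.4714, -0.275, 0.0666]
eef_rot: [0.417, 0.909, -0.001, -0.0]
ft_force: [-0.8, -1.1, -0.2]
width: 0.0137
```

```bash
python3 - <<'E'
from h import *
go((.4717,-.2745,.0666),np.radians(78.2-150+1e-3))
s,Rm=st(); print(s['ft_force'],s['torque'],s['width'],np.degrees(np.arctan2(Rm[1,1],Rm[0,1])))
E
```

```text
shift [0.0002 0.0005 0.    ] turn [-2.8000e-03 -8.0000e-04 -1.1788e+00] dist mm 0.5412701909271452 deg 67.53908879707275
q7 [-0.08  0.34  0.62  1.87 -0.23  1.    1.35] t 33.8
[-0.83929047 -1.09466883 -0.15916557] [-0.23138536  0.25945338  0.07854796] 0.013671279766344342 40.66201317330669
```

Call:
step_arm(increments=[[[0, 0, 0], [0, 0, 0.13]], [[0, 0, 0], [0, 0, 0.26]], [[0, 0, 0], [0, 0, 0.39]], [[0, 0, 0], [0, 0, 0.52]], [[0, 0, 0], [0, 0, 0.65]]])

```text
time: 34.3
ee_pos: [0.4709, -0.2752, 0.0666]
eef_rot: [0.688, 0.726, -0.002, -0.0]
ft_force: [-2.1, 0.0, 2.6]
width: 0.0134
```

Call:
step_arm(increments=[[[0, 0, 0], [0, 0, 0.13]], [[0, 0, 0], [0, 0, 0.26]], [[0, 0, 0], [0, 0, 0.39]], [[0, 0, 0], [0, 0, 0.52]], [[0, 0, 0], [0, 0, 0.65]]])

```text
time: 34.8
ee_pos: [0.4702, -0.2751, 0.0666]
eef_rot: [0.885, 0.466, -0.002, -0.0]
ft_force: [-2.2, 2.1, 3.2]
width: 0.014
```

```bash
python3 - <<'E'
from h import *
go((.4717,-.2745,.0666))
s,Rm=st(); print(s['ft_force'],s['torque'],s['width'],np.degrees(np.arctan2(Rm[1,1],Rm[0,1])))
E
```

```text
shift [0.0013 0.0009 0.    ] q7 [-0.29  0.42  0.89  1.88 -0.37  1.02  0.15] t 34.8
[-2.22751662  2.11537613  3.17246598] [ 0.50902415  0.83975317 -0.07117485] 0.0140327528828803 -34.45556682218053
```

Call:
step_arm(increments=[[[0, 0, 0], [0, 0, 0.13]], [[0, 0, 0], [0, 0, 0.26]], [[0, 0, 0], [0, 0, 0.39]], [[0, 0, 0], [0, 0, 0.52]], [[0, 0, 0], [0, 0, 0.65]]])

```text
time: 35.3
ee_pos: [0.4698, -0.2746, 0.0666]
eef_rot: [0.988, 0.156, -0.002, -0.0]
ft_force: [-3.7, 3.7, 2.5]
width: 0.0138
```

Call:
step_arm(increments=[[[0, 0, 0], [0, 0, 0]], [[0, 0, 0], [0, 0, 0]]])

```text
time: 35.5
ee_pos: [0.4698, -0.2746, 0.0666]
eef_rot: [0.988, 0.158, -0.002, -0.0]
ft_force: [-1.2, 1.6, 1.8]
width: 0.0136
```

```bash
python3 - <<'E'
from h import *
go((.4717,-.2745,.0666))
s,Rm=st(); print(s['ft_force'],s['torque'],s['width'],np.degrees(np.arctan2(Rm[1,1],Rm[0,1])))
E
```

```text
shift [0.0018 0.0005 0.    ] q7 [-0.39  0.48  1.03  1.89 -0.47  1.05 -0.42] t 35.5
[-1.23111861  1.55070021  1.79996178] [ 0.28853799  0.33678575 -0.00210649] 0.013574737178754822 -71.87455506996999
```

Turned to −71.9°, i.e. 150°. Release, go up, and verify the pointer before pressing.

Call:
step_arm(increments=[[[0, 0, 0], [0, 0, 0]], [[0, 0, 0], [0, 0, 0]], [[0, 0, 0], [0, 0, 0]], [[0, 0, 0], [0, 0, 0]], [[0, 0, 0], [0, 0, 0]]], hand=-1)

```text
time: 36.0
ee_pos: [0.4698, -0.2746, 0.0667]
eef_rot: [0.988, 0.158, -0.002, -0.0]
ft_force: [0.8, -0.0, -0.5]
width: 0.0463
```

Call:
step_arm(increments=[[[0, 0, -0.04], [0, 0, 0]], [[0, 0, -0.08], [0, 0, 0]], [[-0.03, 0.04, -0.11], [0, 0, 0]], [[-0.06, 0.085, -0.11], [0, 0, 0]], [[-0.09, 0.13, -0.11], [0, 0, 0]]])

```text
time: 36.5
ee_pos: [0.4302, -0.4123, 0.178]
eef_rot: [0.987, 0.159, -0.001, 0.0]
ft_force: [1.4, -1.0, 0.3]
width: 0.0833
```

```bash
python3 - <<'E'
from h import *
go((.47,-.275,.17))
c=r.camera('scene'); crop(c,230,110,320,180,8,'con5.png',2.2)
c=r.camera('top'); crop(c,395,190,485,260,8,'con6.png',2.6)
E
```

```text
shift [ 0.081  -0.1179  0.0078] q7 [-0.13  0.47  1.08  1.64 -0.43  1.29 -0.22] t 36.5
```

View pics/con5.png

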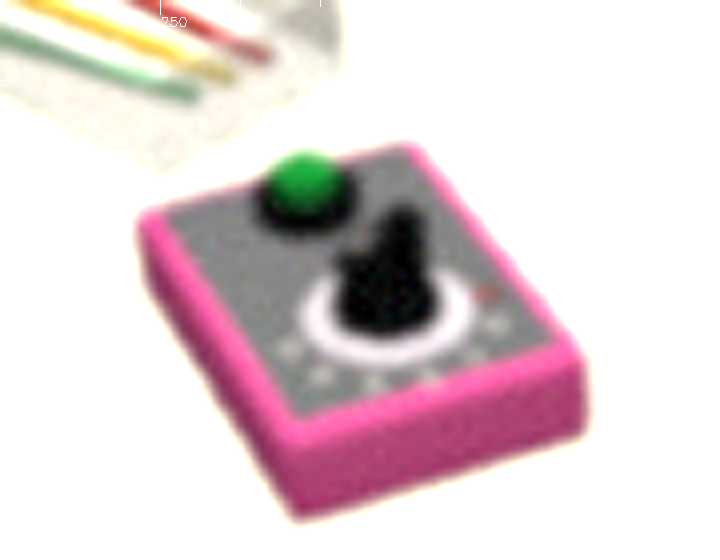

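View pics/con6.png

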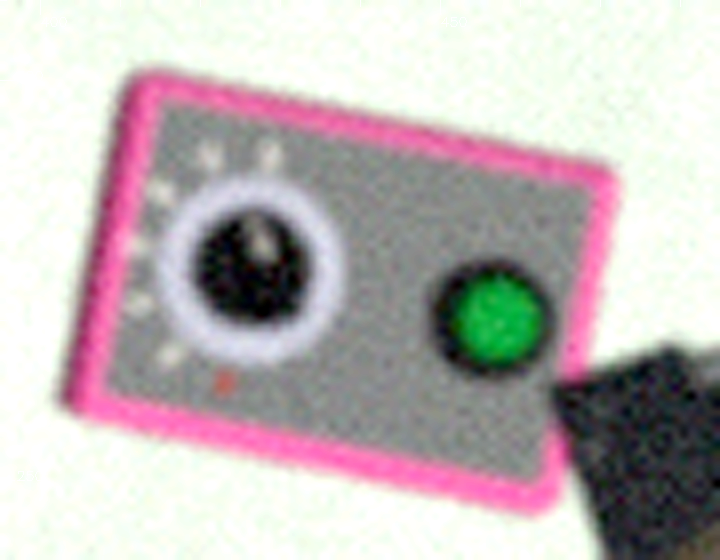

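```bash
python3 - <<'E'
from h import *
c=r.camera('top')
for n in (0,4,5,6):
    a=np.radians(-11.8+180-30*n)
    for rr in (0,.010,.020):
        p=w2px(c,(.471+rr*np.cos(a),-.275+rr*np.sin(a),.089)); print(n,rr,np.round((p-[395,190]+.5)*8),end=' ')
    print()
u=c['pixels'][208:240,410:445]; im=cv2.resize(u,None,fx=16,fy=16,interpolation=cv2.INTER_CUBIC); cv2.imwrite('pics/dz.png',cv2.convertScaleAbs(im,alpha=3.5))
E
```

```text
0 0 [270. 269.] 0 0.01 [265. 297.] 0 0.02 [259. 325.] 
4 0 [270. 269.] 4 0.01 [249. 250.] 4 0.02 [227. 230.] 
5 0 [270. 269.] 5 0.01 [261. 242.] 5 0.02 [252. 214.] 
6 0 [270. 269.] 6 0.01 [276. 241.] 6 0.02 [281. 213.]
```

View pics/dz.png

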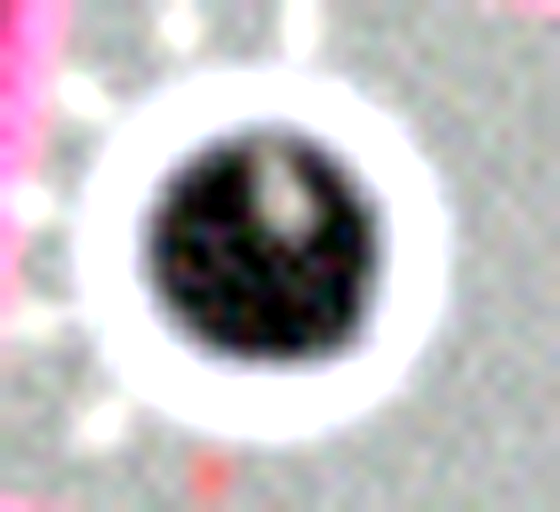

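The pointer line leans up-left, from (300,220) to (265,150) in the zoom. That matches the projection for 5 clicks; 6 would lean right. Now the start button, with the fingers shut.

```bash
python3 - <<'E'
from h import *
go((.4533,-.361,.085),np.radians(-72)); print(st()[0]['width'])
E
```

```text
shift [ 0.0435 -0.0439  0.0918] turn [ 0.0009  0.0058 -0.006 ] dist mm 110.64295312917545 deg 0.48264488225306357
q7 [-0.13  0.48  1.09  1.65 -0.43  1.29 -0.22] t 36.65
0.0861768342109843
```

Call:
step_arm(increments=[[[0.02, -0.02, 0], [0, 0.005, 0]], [[0.0435, -0.044, 0.0], [0, 0.005, 0]], [[0.0435, -0.044, 0.0], [0, 0.005, 0]], [[0.0435, -0.044, 0.0], [0, 0.005, 0]], [[0.0435, -0.044, 0.0], [0, 0.005, 0]]], hand=1)

```text
time: 37.15
ee_pos: [0.4537, -0.3606, 0.1768]
eef_rot: [0.988, 0.154, -0.0, 0.001]
ft_force: [-0.5, -0.5, 0.3]
width: 0.0546
```

Call:
step_arm(increments=[[[0, 0, 0], [0, 0, 0]], [[0, 0, 0], [0, 0, 0]], [[0, 0, 0.03], [0, 0, 0]], [[0, 0, 0.06], [0, 0, 0]], [[0, 0, 0.085], [0, 0, 0]]])

```text
time: 37.65
ee_pos: [0.4532, -0.3609, 0.0904]
eef_rot: [0.988, 0.153, -0.0, 0.0]
ft_force: [-0.2, 0.0, 0.2]
width: 0.0147
```

```bash
python3 - <<'E'
from h import *
go((.4533,-.361,.065),np.radians(-72)); print(st()[0]['width'])
c=r.camera('scene'); crop(c,210,80,330,180,6,'s40.png',1.8)
E
```

```text
shift [0.0001 0.0001 0.0254] turn [ 0.0007  0.0011 -0.0063] dist mm 25.448545059071776 deg 0.3699180666188262
q7 [-0.2   0.53  1.02  1.78 -0.5   1.12 -0.27] t 37.65
0.014701772103829567
```

View pics/s40.png

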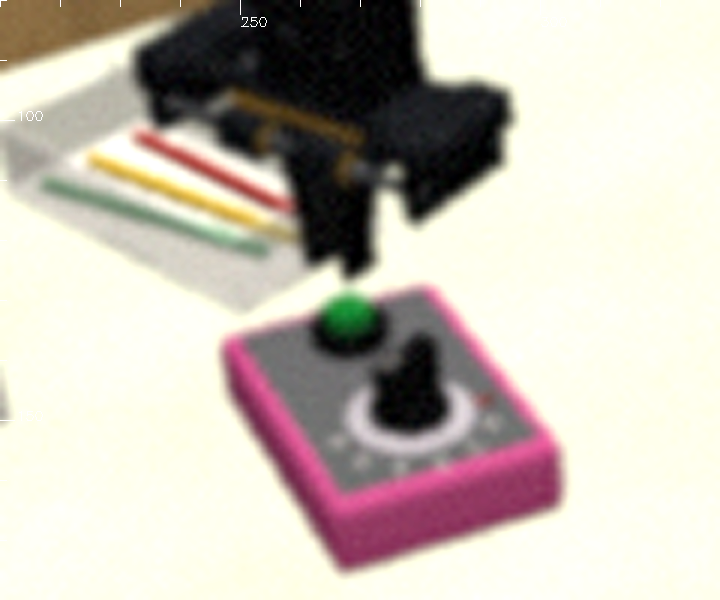

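The fingertips are right above the button. Going down step by step, watching the force.

Call:
step_arm(increments=[[[0, 0, 0.01], [0, 0, 0]], [[0, 0, 0.018], [0, 0, 0]], [[0, 0, 0.025], [0, 0, 0]], [[0, 0, 0.028], [0, 0, 0]], [[0, 0, 0.03], [0, 0, 0]]])

```text
time: 38.2
ee_pos: [0.4519, -0.3603, 0.0605]
eef_rot: [0.988, 0.153, -0.001, -0.002]
ft_force: [-16.4, 16.5, 58.2]
width: 0.0007
```

Call:
step_arm(increments=[[[0, 0, 0.001], [0, 0, 0]], [[0, 0, 0.003], [0, 0, 0]]])

```text
time: 38.4
ee_pos: [0.4526, -0.3611, 0.0606]
eef_rot: [0.988, 0.153, 0.0, -0.001]
ft_force: [-13.8, 14.0, 52.2]
width: 0.0004
```

The force is higher than intended at 58 N, so the button has bottomed out. Backing off straight up.

Call:
step_arm(increments=[[[0, 0, -0.004], [0, 0, 0]], [[0, 0, -0.012], [0, 0, 0]], [[0, 0, -0.03], [0, 0, 0]], [[0, 0, -0.06], [0, 0, 0]], [[0, 0, -0.1], [0, 0, 0]]])

```text
time: 38.9
ee_pos: [0.4521, -0.3609, 0.161]
eef_rot: [0.988, 0.153, -0.001, -0.002]
ft_force: [1.0, 0.5, -0.0]
width: 0.0006
```

```bash
python3 - <<'E'
from h import *
s=st()[0]; print(s['ft_force'],s['ee_pos'])
c=r.camera('scene'); crop(c,210,80,330,180,6,'s41.png',1.8)
for z in (.05,.055,.06,.066,.07): print(z,(w2px(c,(.4533,-.361,z))-[210,80])*6)
E
```

```text
[ 0.9843864   0.54813296 -0.01091761] [ 0.45213989 -0.36085891  0.16096697]
0.05 [348.34858807 325.44087833]
0.055 [347.45578845 317.64926848]
0.06 [346.55784645 309.81278035]
0.066 [345.47346536 300.34920744]
0.07 [344.74635662 294.00360933]
```

View pics/s41.png

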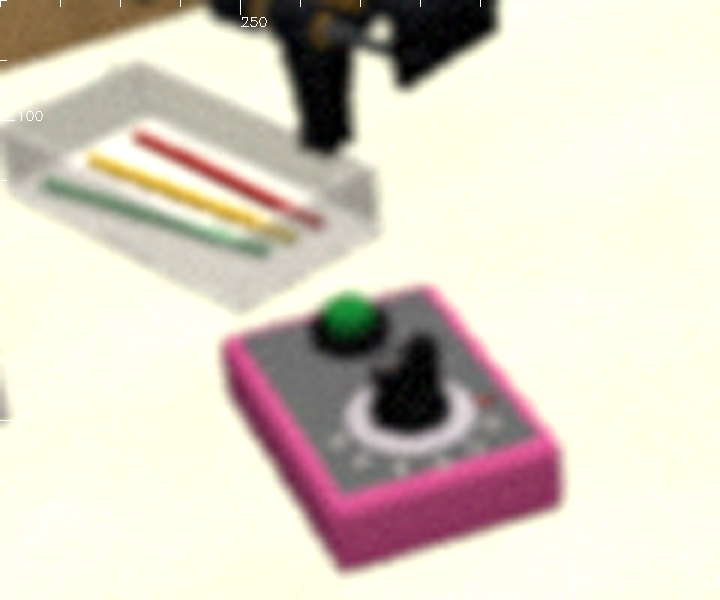

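The button is back up. 58 N against its roughly 5 N spring can only be a hard stop, so it was fully down. One last look before handing in.

```bash
python3 - <<'E'
from h import *
c=r.camera('top'); crop(c,180,140,480,262,2,'f0.png',1.8)
u=c['pixels'][145:255,180:480]; cv2.imwrite('pics/f1.png',cv2.convertScaleAbs(cv2.resize(u,None,fx=2.6,fy=2.6,interpolation=cv2.INTER_CUBIC),alpha=2.2))
c=r.camera('scene'); crop(c,230,110,430,300,4,'f2.png',1.6)
E
```

```text
(no output)
```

View pics/f1.png

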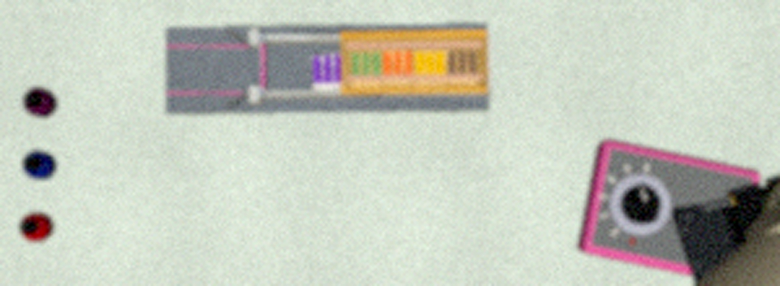

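View pics/f2.png

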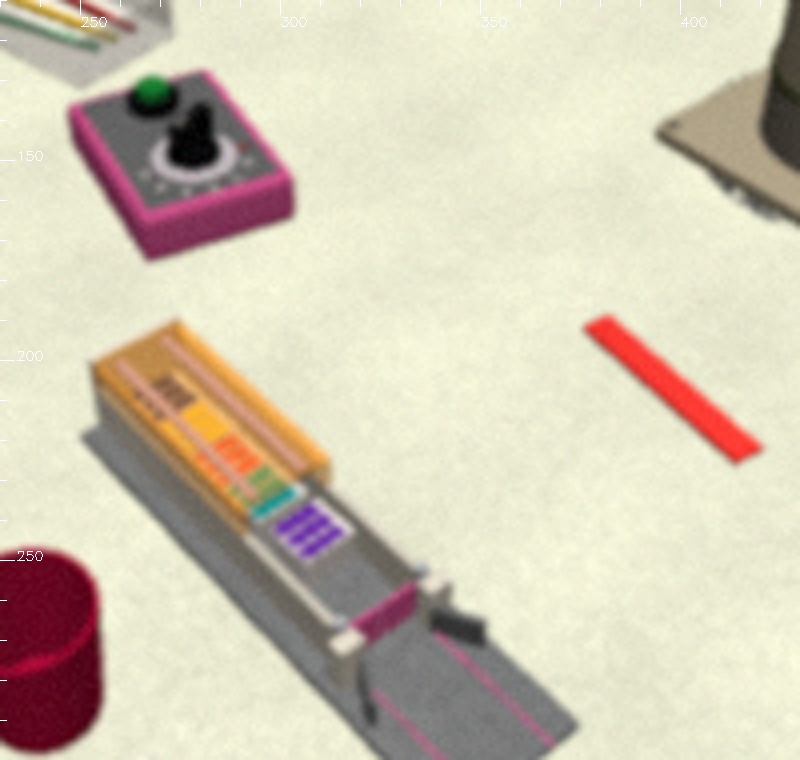

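All five blocks are in the bay, the gate is shut, the bottles are upright, the dial is at 5 and the button is up. The tool is clear of everything.

```bash
python3 - <<'E'
from bench import r
print(r.close_job(), r.read_state()['time'])
E
```

```text
the job is handed in; nothing more can be done
the job is handed in; nothing more can be done
```

I loaded all five blocks through the gate, turned the dial to 5 clicks, then pressed and released the start button. The job is handed in; my last logged time was about 39 s of the 210 s allowed.

- **Blocks:** I put navy, yellow, coral, teal and violet on the sill one at a time and pushed each through the gate. The last pictures show five in a row in the bay, the gate shut and all three bottles upright.
- **Dial:** The gripper turned the bar 150° clockwise. After release, the pointer line matched the projected position for 5 clicks.
- **Start button:** I pressed it after the dial was set, and the last picture shows it back up. I had no travel reading, so "fully down" rests on the force: it reached a hard stop far above its roughly 5 N spring.
- **Force:** That press was harder than I meant, about 58 N in the vertical direction at the fingertips. That is under the 120 N wrist limit. It is above 40 N, which as I read it covers only the arm and gripper body; the fingertips made this contact.

No block was seen to move on its own, and no grip slipped.

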